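# Put the findings tubes back in the bench rack and close its keeper

## Robot

A 6-joint arm with a two-finger parallel gripper is mounted at the origin on the work surface. World frame = base frame: x ahead of the robot, y to its left, z up, the work surface at z = 0. Lengths are in mm, angles in rad, forces in N, time in s.
With the tool pointing down it reaches from about 275 to 750 mm from the base axis. Payload 10.2 kg.
Tool frame: the origin (TCP) lies midway between the tips of the shut fingers; the grasp point (between the pads) lies 19 mm behind it; z points along the fingers, x is the direction in which the jaws open and shut, and the axes are right-handed (so a half turn about z gives the same grasp; the last joint's range is limited). The gripper opens to 85 mm and grips with 20 to 120 N. Pads are 22 mm wide; open, the fingers measure 114 mm over their backs; the gripper's body (76 mm by 85 mm) begins 54 mm behind the grasp point. The pads swing forward as they close: fully open they stand 13 mm farther back than shut.
Start: joints at [-1.43, 0.313, 1.498, -0, 1.331, -0.223], TCP at [186.797, -490.65, 231.294] pointing down, gripper open.
Joint ranges: [-2.94, 2.94], [-0.97, 2.17], [0.19, 2.56], [-1.23, 4.37], [0.02, 3.11], [-2.88, 2.88]. Speed limits (rad/s): [2.39, 2.39, 3.01, 3.14, 3.14, 3.14].

## Interface

Orientations are given as a unit quaternion [x, y, z, w].
In Python, from station import * gives the robot as it stands.
- The arm moves only by the tool apply_moves, never from a script. Its argument "increments" is a list that holds one entry, the list of rows, each a list of 7 numbers: the shift along the tool's x, y, z in m, then the turn, a rotation vector about the tool's x, y, z in degrees, then the finger opening in m, from 0 to 0.0854. In form: [[[x, y, z, rx, ry, rz, grip], ...]]. A call has exactly 8 rows; each row is the pose to reach, as a shift and turn from the pose commanded when the call began, along the tool's axes at that moment; what a row does not reach only later rows make up. A row lasts 1/8 s, in which the tool goes at most 62.5 mm and 10.7 degrees, less where a joint would pass 70% of its speed; a pose out of reach is approached as far as the arm can. A call with a gripper value outside its range is refused whole. The fingers move at their own pace and stop on an object; "squeeze" is the grip in N (left out, the last holds). Time passes only in rows, so rows that repeat a pose let the fingers close, or fill a call up. It gives the time, the measured TCP pose, the force and the opening at its end, in the units of the state.
- read_state(): the state, without advancing time (a new reading comes with each control period).
- read_camera(name): name is "side" or "top"; returns (picture, depth): 384x512x3 uint8, red, green, blue; 384x512 float32, mm along the optical axis (not along the pixel's ray), 0 where there is no reading.
- camera_info(name): a dict with "K" (3x3 intrinsics, pixels), "world_from_camera" (4x4, takes a point from camera to world coordinates). Camera axes: x right, y down, z forward; pixel columns grow to the right and rows downward; lengths in mm; the calibration is good to about 2 mm. A picture is of the moment at which its call begins. camera_info takes no time and is no camera call.
- hand_in(): hands the job in, once; it reports no verdict.
Trained networks look in the newest picture that a camera, given by its name, has taken for a name from the list of things; names that differ only in an ending like _2 or _b are one class to them, and where a whole thing is asked for, a point or a joint stands for the part that bears it (a point fixed in the world has none). Each returns a list of dicts, best first, with "p" (0 to 1); they miss things now and then, are a little off and sometimes report something else, mostly with a low value. They report only what shows in the picture. A call takes as long as a camera call. They do not tell look-alikes from the thing itself.
- trace(camera, name): "pixels" (384x512 bool, what is visible of it) and "point" ([row, column] in pixels, amid what is visible of it).
- tip_of(camera, name): "point" ([row, column] in pixels: a listed point, or the origin of a listed thing).
The state is a dict: "t": time; "joint_positions": joint angles; "qvel": joint speeds; "joint_torque": joint torques, N m; "tool_pos": TCP position; "tool_rot": TCP orientation; "contact_force": force on the tool from outside, world axes, zero at the start; "torque": the same for the moment, N m; "finger_gap": finger opening in mm.
Only numpy, scipy, OpenCV 4.12 (cv2) and the standard library are available. Lean on these libraries where they do the work, as an engineer would, in place of code of your own. Each camera call takes 0.05 s, during which the arm holds its last target.

## Task

A slim tube has been stuck in one of the rack's wide holes: take it out and put it in the empty narrow hole, then put the wide tube from the bench into the wide hole that this frees, both with their caps towards you. Push them fully home, so that all four caps sit against the board, and swing the wire keeper forward and down in front of the caps until it stops. Leave the file pot, tin and bench block where they are.

Things in the scene. Friction and masses are not known exactly. Their poses are not given: they have to be found in the camera images.
- rack: Wooden tube rack, fixed: front board 250 wide, 64 high, 25 mm thick, four level holes 62 mm apart facing the robot; behind it open troughs (floors level with the holes' bottoms, walls 44 mm high) to a back stop 95 mm (outside 107) behind the face. Origin on the bench under the middle of the front face; x into the rack, y left. A tube that is home shows only its cap, rim against the face.
- wide1 (a point): Centre of the mouth of a wide, 34 mm hole in the rack's front face (leftmost, rack y +93 mm; holds the slim stray or the proud wide tube), 40 mm above the bench; x points level into the hole, z up.
- narrow1 (a point): Centre of the mouth of a narrow, 26 mm hole in the rack's front face (second from left, rack y +31 mm; empty at the start), 40 mm above the bench; x points level into the hole, z up.
- wide2 (a point): Centre of the mouth of a wide, 34 mm hole in the rack's front face (third from left, rack y -31 mm; holds the slim stray or the proud wide tube), 40 mm above the bench; x points level into the hole, z up.
- narrow2 (a point): Centre of the mouth of a narrow, 26 mm hole in the rack's front face (rightmost, rack y -93 mm; its slim tube is home), 40 mm above the bench; x points level into the hole, z up.
- tube_slim: The misplaced slim tube: lies on the bottom of wide1 or wide2, cap and 10 to 26 mm of tube standing out. 22 mm aluminium tube, 90 mm long below the cap (last 6 mm tapers to 14); black octagonal cap 30 mm across flats, 20 mm long; about 70 g. Origin on the axis at the cap's inner rim (which seats on the rack's face); +x along the tube to its foot.
- tube_wide: Wide tube on the open bench, left or right, foot away from the robot within about 50 degrees, axis 0.05 rad down to the foot. 30 mm aluminium tube, 90 mm long below the cap (last 6 mm tapers to 22); black octagonal cap 38 mm across flats, 20 mm long; about 110 g. Origin on the axis at the cap's inner rim (which seats on the rack's face); +x along the tube to its foot.
- tube_slim_racked: The slim tube already home in narrow2. 22 mm aluminium tube, 90 mm long below the cap (last 6 mm tapers to 14); black octagonal cap 30 mm across flats, 20 mm long; about 70 g. Origin on the axis at the cap's inner rim (which seats on the rack's face); +x along the tube to its foot.
- tube_wide_racked: The wide tube in the other wide hole, standing 10 to 26 mm short of home. 30 mm aluminium tube, 90 mm long below the cap (last 6 mm tapers to 22); black octagonal cap 38 mm across flats, 20 mm long; about 110 g. Origin on the axis at the cap's inner rim (which seats on the rack's face); +x along the tube to its foot.
- keeper (a joint): Angle of the wire keeper: a U of 8 mm wire hinged at the board's ends on an axis along rack y, 15 mm behind the face, 56 mm up; its bar is 45 mm from the axis, its arms at rack y +-132 mm. 0 = open stop, leaning back 35 degrees above level; 0.96 = upright; 2.53 = level in front; 2.94 = closed stop, bar 26 mm before the face, 38 mm up. Starts at 0 to 0.45. Stays where left; 1 to 2 N moves it.
- keeper_bar (a point): Middle of the keeper's crossbar, on its centreline. The wire is rough enough to bind against a rubber fingertip that slides along it: push it round its circle rather than straight.
- file_pot: Bystander: copper pot 66 mm across, 85 mm high, with three files standing in it up to about 180 mm, on the bench across from the loose wide tube. Origin at the centre of its underside.
- ring_tin: Bystander: shallow round tin 72 mm across and 20 mm high, right of the rack. Origin at the centre of its underside.
- bench_block: Bystander: square steel bench block 65 mm wide and 22 mm high, left of the rack. Origin at the centre of its underside.
Mind the look-alikes: they are no part of the job. Leave any green look-alike of the tube_wide alone. What is shaped like the tube_slim but orange is not meant.

How it is judged:
By the outcome, as a careful person would: the job done as asked, in the order asked, and still so for the second after the job is handed in, with the robot touching nothing.
It also fails if it takes over 72 s, if anything falls off the work surface, if the arm or the gripper's body presses on something with over 40 N, if the wrist force passes 120 N, or if a joint passes its speed limit or range.

## Working session

There is one attempt and no reset: what is moved stays moved. The work goes in short steps, Python scripts to look and compute and a tool call to move; the robot and the scene stay as the last step left them, time stands still between calls to the robot, and variables do not carry over. Pictures are saved under pics/ and viewed, and the job is handed in when it is done.

Besides the shell and the picture viewer there is one more tool, called after "Emit:" by a JSON object that holds its "method" and its "body", one argument or row to a line. apply_moves: Moves the arm, as the interface text tells. Its arguments: {"type":"object","properties":{"increments":{"type":"array"},"squeeze":{"type":"number"}},"required":["increments"]}

I'll start with a look from both cameras and the initial state.

```bash
ls && mkdir -p pics && python3 - <<'E'
from station import *
import cv2, numpy as np, pickle
s=read_state(); print(s)
for n in ("top","side"):
    im,d=read_camera(n); info=camera_info(n)
    cv2.imwrite(f"pics/{n}0.png",cv2.cvtColor(im,cv2.COLOR_RGB2BGR)[:, :]); np.save(f"pics/{n}0_d.npy",d)
    print(n,np.round(info["K"],1).tolist(),np.round(info["world_from_camera"],3).tolist())
E
```

```text
pics
{'t': 0.0, 'joint_positions': array([-1.43038294e+00,  3.13450386e-01,  1.49841477e+00, -1.44937967e-05,
        1.33101578e+00, -2.23437919e-01]), 'qvel': array([-0.0003423 , -0.00037316, -0.00206381,  0.00060478, -0.0002957 ,
       -0.00037912]), 'joint_torque': array([-1.57129241e-03, -4.12267721e+01, -2.59744459e+01, -2.87244438e-04,
        4.13846123e-03,  1.40860482e-05]), 'tool_pos': array([ 186.76515511, -490.38549938,  230.74328351]), 'tool_rot': array([ 8.23370724e-01, -5.67503512e-01, -4.41359219e-04, -4.69218636e-04]), 'contact_force': array([ 0.30461853,  0.36836174, -0.16273623]), 'torque': array([ 0.00617705,  0.0237499 , -0.0104658 ]), 'finger_gap': 85.11308594579174}
top [[471.5, 0.0, 255.6], [0.0, 471.5, 188.1], [0.0, 0.0, 1.0]] [[-0.006, -0.998, 0.069, 398.36], [-1.0, 0.007, 0.007, 7.067], [-0.007, -0.069, -0.998, 1280.703], [0.0, 0.0, 0.0, 1.0]]
side [[441.6, 0.0, 254.1], [0.0, 441.6, 201.1], [0.0, 0.0, 1.0]] [[-0.987, -0.097, 0.127, 356.961], [-0.159, 0.551, -0.819, 1029.3], [0.009, -0.829, -0.56, 791.258], [0.0, 0.0, 0.0, 1.0]]
```

View pics/top0.png

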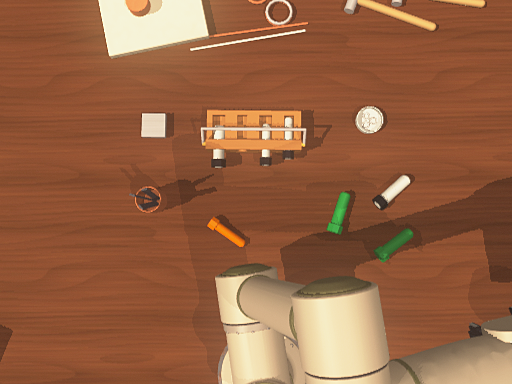

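View pics/side0.png

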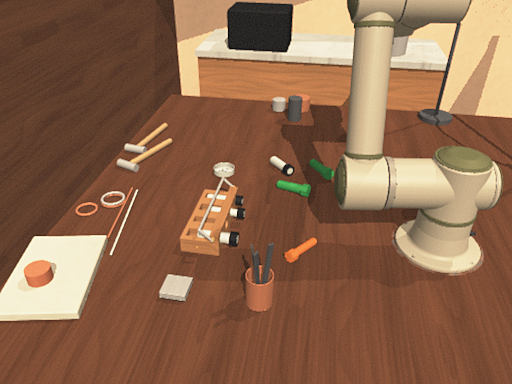

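Top picture: the rack is around (255,130), with caps at (219,160), (266,158), (289,155). A white tube with a black cap lies at (392,191), the green look-alikes are at (340,212) and (395,244), and the orange one is at (226,232). Next I'll run the networks and make enlarged crops.

```bash
cat > h.py <<'E'
from station import *
import numpy as np, cv2
from scipy.spatial.transform import Rotation as R
def ray(cam,rc):
    i=camera_info(cam);K=np.array(i["K"]);T=np.array(i["world_from_camera"])
    r,c=rc; d=np.array([(c-K[0,2])/K[0,0],(r-K[1,2])/K[1,1],1.0])
    return T[:3,3],T[:3,:3]@d
def at_z(cam,rc,z):
    o,d=ray(cam,rc); return o+d*((z-o[2])/d[2])
def tri(rct,rcs):
    o1,d1=ray("top",rct);o2,d2=ray("side",rcs)
    d1=d1/np.linalg.norm(d1);d2=d2/np.linalg.norm(d2)
    A=np.stack([d1,-d2],1);t,_,_,_=np.linalg.lstsq(A,o2-o1,rcond=None)
    p=o1+d1*t[0];q=o2+d2*t[1];return (p+q)/2,np.linalg.norm(p-q)
def cloud(cam,d):
    i=camera_info(cam);K=np.array(i["K"]);T=np.array(i["world_from_camera"])
    rr,cc=np.mgrid[0:d.shape[0],0:d.shape[1]]
    P=np.stack([(cc-K[0,2])/K[0,0]*d,(rr-K[1,2])/K[1,1]*d,d],-1)
    W=P@T[:3,:3].T+T[:3,3]; W[d==0]=np.nan
    return W
def proj(cam,p):
    i=camera_info(cam);K=np.array(i["K"]);T=np.array(i["world_from_camera"])
    q=T[:3,:3].T@(np.asarray(p,float)-T[:3,3]); return np.array([K[1,1]*q[1]/q[2]+K[1,2],K[0,0]*q[0]/q[2]+K[0,2]])
def snap(cam,name,box=None,scale=1):
    im,d=read_camera(cam); b=cv2.cvtColor(im,cv2.COLOR_RGB2BGR)
    if box: r0,r1,c0,c1=box; b=b[r0:r1,c0:c1]
    if scale!=1: b=cv2.resize(b,None,fx=scale,fy=scale,interpolation=cv2.INTER_CUBIC)
    cv2.imwrite(f"pics/{name}.png",b); return im,d
E
python3 - <<'E'
from h import *
for n,box in (("top",(95,255,130,430)),("side",(140,310,160,330))):
    im,d=snap(n,n+"1",box,2.6 if n=="top" else 3.5); np.save(f"pics/{n}1_d.npy",d); np.save(f"pics/{n}1_i.npy",im)
res={}
for nm in ("wide1","narrow1","wide2","narrow2","tube_slim","tube_wide","tube_slim_racked","keeper_bar"):
    for cam in ("top","side"):
        r=tip_of(cam,nm); res[nm,cam]=r
        print(nm,cam,[(np.round(x["point"],1).tolist(),round(x["p"],2)) for x in r[:5]])
    a,b=res[nm,"top"],res[nm,"side"]
    if a and b: print("   tri",*[np.round(v,1) for v in tri(a[0]["point"],b[0]["point"])])
print(read_state()["t"])
E
```

```text
wide1 top [([152.6, 219.6], 0.93), ([149.9, 269.3], 0.78)]
wide1 side [([210.6, 231.4], 0.95), ([237.7, 222.8], 0.66)]
   tri [564.2 103.5 121.6] 7.2
narrow1 top [([152.2, 240.0], 0.92), ([148.9, 287.1], 0.87)]
narrow1 side [([198.6, 236.1], 0.91), ([222.8, 230.3], 0.75)]
   tri [562.9  52.7 126.4] 9.8
wide2 top [([152.6, 219.6], 0.93), ([149.9, 269.3], 0.78)]
wide2 side [([210.6, 231.4], 0.95), ([237.7, 222.8], 0.66)]
   tri [564.2 103.5 121.6] 7.2
narrow2 top [([152.2, 240.0], 0.92), ([148.9, 287.1], 0.87)]
narrow2 side [([198.6, 236.1], 0.91), ([222.8, 230.3], 0.75)]
   tri [562.9  52.7 126.4] 9.8
tube_slim top [([157.3, 265.9], 0.63), ([226.4, 215.4], 0.54)]
tube_slim side [([254.4, 294.4], 0.65), ([212.8, 234.8], 0.58)]
   tri [485.7  -5.5 -78.1] 192.2
tube_wide top [([199.8, 383.6], 0.89), ([223.3, 334.6], 0.84), ([252.1, 385.3], 0.71)]
tube_wide side [([188.5, 304.1], 0.88), ([168.5, 286.3], 0.52), ([169.5, 325.2], 0.49)]
   tri [ 421.3 -349.3  -72.2] 70.4
tube_slim_racked top [([154.9, 287.0], 0.61), ([200.1, 155.3], 0.3)]
tube_slim_racked side [([197.3, 236.7], 0.65)]
   tri [575.8 -66.8  49.4] 9.5
keeper_bar top [([130.0, 252.5], 0.91), ([159.1, 216.5], 0.53)]
keeper_bar side [([202.3, 210.5], 0.73)]
   tri [634.8  23.1  84.3] 7.2
1.0
```

View pics/top1.png

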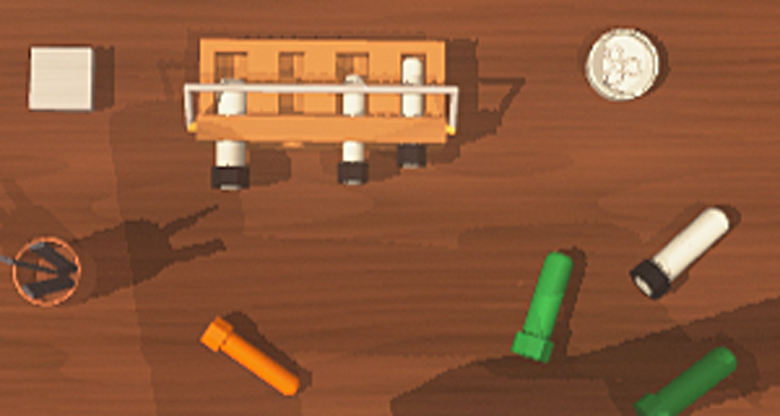

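View pics/side1.png

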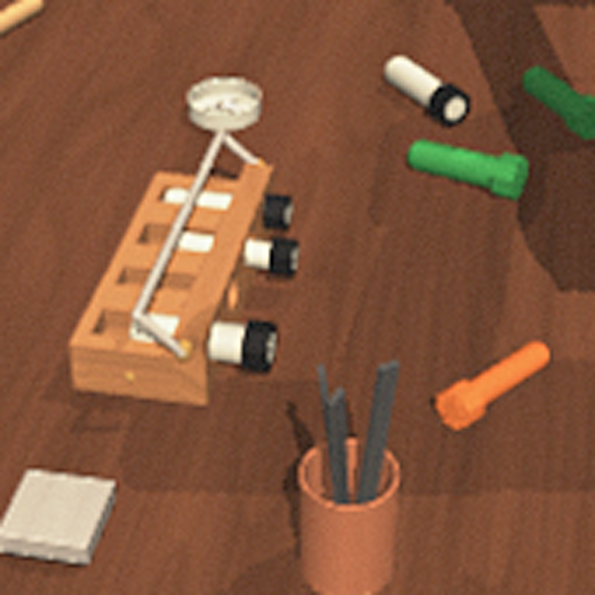

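Two facts from the crops. Wide1 (leftmost, cap at full-picture (219,160)) holds the thicker, proud wide tube. Wide2 (third, cap (266,158)) holds the thinner slim stray.

Candidates:
- **Wide tube:** the white tube with the black cap at (392,191) fits. The green ones at (340,212) and (395,244) are look-alikes.
- **Slim tube:** the white stray in wide2 fits. The orange one at (226,232) is the look-alike.

Next I'll fit the rack pose and the tube poses.

```bash
python3 - <<'E'
from h import *
from scipy.optimize import least_squares
obs={93:((152.6,219.6),(237.7,222.8)),31:((152.2,240.0),(222.8,230.3)),-31:((149.9,269.3),(210.6,231.4)),-93:((148.9,287.1),(198.6,236.1))}
for y,(a,b) in obs.items(): print(y,np.round(at_z("top",a,40),1),np.round(at_z("side",b,40),1))
D=np.load("pics/top1_d.npy");I=np.load("pics/top1_i.npy");W=cloud("top",D)
# board top
Z=W[...,2]
m=(Z>59)&(Z<70)&(W[...,0]>540)&(W[...,0]<620)&(abs(W[...,1])<170)
P=W[m];print("board top n",len(P),np.round(P.mean(0),1))
rect=cv2.minAreaRect(P[:,:2].astype(np.float32));print("minrect",rect)
# refine by direction: fit line
c=np.median(P[:,:2],0);u,s,vt=np.linalg.svd(P[:,:2]-P[:,:2].mean(0));d=vt[0]*np.sign(vt[0][1]);print("dir",d,"yaw",np.degrees(np.arctan2(-d[0],d[1])))
n=np.array([d[1],-d[0]]);q=P[:,:2]@n;l=P[:,:2]@d
print("thick pct",np.round(np.percentile(q,[0,2,10,50,90,98,100]),1),"len pct",np.round(np.percentile(l,[0,1,50,99,100]),1))
# whole rack above 38
m2=(Z>38)&(Z<70)&(W[...,0]>540)&(W[...,0]<720)&(abs(W[...,1])<170)
Q=W[m2];print("rack n",len(Q));q=Q[:,:2]@n;l=Q[:,:2]@d
print("x pct",np.round(np.percentile(q,[0,1,2,50,98,99,100]),1),"len",np.round(np.percentile(l,[0,.5,1,50,99,99.5,100]),1))
# side
D2=np.load("pics/side1_d.npy");W2=cloud("side",D2)
m3=(W2[...,2]>12)&(W2[...,2]<60)&(W2[...,0]>540)&(W2[...,0]<600)&(abs(W2[...,1])<150)
Q=W2[m3];print("side pts",len(Q))
for y0 in range(-130,130,20):
    s=Q[(Q[:,1]>y0)&(Q[:,1]<y0+20)]
    if len(s)>5: print(y0+10,len(s),np.round(np.percentile(s[:,0],[2,10,25,50]),1))
E
```

```text
93 [579.8 110.8  40. ] [582.7 119.5  40. ]
31 [580.5  56.6  40. ] [576.4  50.3  40. ]
-31 [586.1 -21.1  40. ] [585.3  -8.8  40. ]
-93 [588.4 -68.3  40. ] [584.  -73.7  40. ]
board top n 955 [596.7  24.7  63.4]
minrect ((576.31396484375, 22.62609100341797), (271.7310485839844, 73.98770904541016), 88.57622528076172)
dir [0.00552347 0.99998475] yaw -0.3164733881607721
thick pct [541.1 584.6 585.8 597.5 606.9 609.2 615.8] len pct [-110.6 -105.3   27.7  157.6  161.1]
rack n 3341
x pct [540.2 544.6 548.2 617.9 689.9 690.4 691.3] len [-111.2 -104.8  -99.7   19.9  149.9  155.5  161.1]
side pts 684
-100 7 [583.3 583.3 583.4 583.5]
-80 19 [562.5 563.  563.6 574.4]
-60 76 [563.  564.1 567.9 574.7]
-40 14 [571.2 576.4 583.8 584.4]
-20 39 [546.2 547.  556.1 576. ]
0 124 [546.8 548.2 554.4 564. ]
20 21 [567.6 585.1 585.3 585.5]
40 30 [585.1 585.7 586.  586.4]
60 14 [585.5 585.6 586.  586.4]
80 20 [585.9 586.4 586.5 586.8]
100 22 [542.9 543.1 544.1 576.1]
120 160 [542.1 544.1 552.3 567.2]
```

```bash
python3 - <<'E'
from h import *
im,d=read_camera("top"); np.save("pics/top2_d.npy",d)
for nm in ("tube_wide","tube_slim","keeper","file_pot"):
    r=trace("top",nm)
    for k,x in enumerate(r[:4]):
        px=x["pixels"]; print(nm,k,round(x["p"],2),np.round(x["point"],1),px.sum()); np.save(f"pics/tr_{nm}_{k}.npy",px)
W=cloud("top",d)
# crop of loose tube
b=cv2.cvtColor(im,cv2.COLOR_RGB2BGR)[160:225,350:430]; cv2.imwrite("pics/loose.png",cv2.resize(b,None,fx=7,fy=7,interpolation=cv2.INTER_NEAREST))
b=cv2.cvtColor(im,cv2.COLOR_RGB2BGR)[100:175,195:310]; cv2.imwrite("pics/rackz.png",cv2.resize(b,None,fx=6,fy=6,interpolation=cv2.INTER_NEAREST))
E
```

```text
tube_wide 0 0.79 [194.2 391.7] 476
tube_wide 1 0.77 [245.6 394. ] 519
tube_wide 2 0.7 [214.6 339.7] 507
tube_slim 0 0.74 [231.1 221.1] 361
tube_slim 1 0.71 [154.8 266.6] 192
keeper 0 0.61 [131.8 251.4] 464
file_pot 0 0.61 [200.7 148.6] 711
```

```bash
python3 - <<'E'
from h import *
d=np.load("pics/top2_d.npy");W=cloud("top",d);I=np.load("pics/top1_i.npy")
Z=W[...,2]
# front edge of board top & back edge per column (sub-pixel via median over columns)
for lo,hi,x0,x1,lab in ((57,70,575,620,"boardtop"),(36,50,660,720,"wall")):
    m=(Z>lo)&(Z<hi)&(W[...,0]>x0)&(W[...,0]<x1)&(W[...,1]>-95)&(W[...,1]<145)
    cols=np.unique(np.where(m)[1]); A=[]
    for c in cols:
        p=W[:,c][m[:,c]]; A.append((p[:,1].mean(),p[:,0].min(),p[:,0].max()))
    A=np.array(A)
    for k,nm in ((1,"min"),(2,"max")):
        y,x=A[:,0],A[:,k]
        for it in range(4):
            c=np.polyfit(y,x,1);r=x-np.polyval(c,y);k2=abs(r)<2*max(1,np.median(abs(r)));y,x=y[k2],x[k2]
        print(lab,nm,"slope",round(c[0],4),"x@y25",round(np.polyval(c,25),1),len(y))
# board ends
m=(Z>59)&(Z<67)&(W[...,0]>588)&(W[...,0]<606)
for r in np.unique(np.where(m)[0]):
    p=W[r][m[r]];print("row",r,"x",round(p[:,0].mean(),1),"y",round(p[:,1].min(),1),round(p[:,1].max(),1),len(p))
m=(Z>36)&(Z<50)&(W[...,0]>650)&(W[...,0]<690)
for r in np.unique(np.where(m)[0])[::2]:
    p=W[r][m[r]];print("wall row",r,"y",round(p[:,1].min(),1),round(p[:,1].max(),1),len(p))
# tubes
def tube(mask,zmin=5):
    p=W[mask]; p=p[~np.isnan(p[:,0])]; p=p[p[:,2]>zmin]; return p
p=tube(np.load("pics/tr_tube_wide_0.npy"))
g=I[np.load("pics/tr_tube_wide_0.npy")].mean(1); 
c=p[:,:2].mean(0);u,s,vt=np.linalg.svd(p[:,:2]-c);a=vt[0]*np.sign(vt[0][0]);n=np.array([-a[1],a[0]])
t=(p[:,:2]-c)@a;q=(p[:,:2]-c)@n
print("loose c",c,"dir",a,"yaw",np.degrees(np.arctan2(a[1],a[0])),"t",np.percentile(t,[0,2,98,100]).round(1),"q",np.percentile(q,[0,2,50,98,100]).round(1))
for k in np.arange(-60,70,10):
    s=(t>=k)&(t<k+10)
    if s.sum()>3: print(k,s.sum(),"z max",np.percentile(p[s,2],[50,95]).round(1),"q",q[s].min().round(1),q[s].max().round(1))
mask=np.load("pics/tr_tube_wide_0.npy")
rows,cols=np.where(mask)
for (r,cc) in zip(rows,cols):
    pass
dark=(I.mean(2)<70)&mask
pd=W[dark];pd=pd[pd[:,2]>8];td=(pd[:,:2]-c)@a;print("dark t",np.percentile(td,[2,10,50,90,98]).round(1),len(td))
wh=(I.mean(2)>120)&mask
pw=W[wh];pw=pw[pw[:,2]>8];tw=(pw[:,:2]-c)@a;print("white t",np.percentile(tw,[2,10,50,90,98]).round(1),len(tw))
# stray
for lab,ylo,yhi in (("wide2 stray",-35,20),("wide1 tube",90,145)):
    m=(W[...,0]>520)&(W[...,0]<584)&(W[...,1]>ylo)&(W[...,1]<yhi)&(Z>15)&(Z<62)
    p=W[m];g=I[m].mean(1)
    print(lab,len(p),"x",np.percentile(p[:,0],[0,2,98]).round(1),"dark x",np.percentile(p[g<70,0],[0,5,95,100]).round(1),"dark y",np.percentile(p[g<70,1],[2,50,98]).round(1),"dark z",np.percentile(p[g<70,2],[50,90,98]).round(1),"white y",np.percentile(p[g>110,1],[2,50,98]).round(1),"white x min",p[g>110,0].min().round(1),"wz",np.percentile(p[g>110,2],[50,90]).round(1))
E
```

```text
boardtop min slope 0.0115 x@y25 585.2 86
boardtop max slope 0.0119 x@y25 608.8 86
wall min slope 0.0356 x@y25 668.9 90
wall max slope 0.0074 x@y25 690.3 88
row 141 x 605.6 y -113.5 50.3 33
row 142 x 603.7 y -113.6 154.6 87
row 143 x 601.0 y -113.9 155.0 87
row 144 x 598.4 y -111.2 155.0 97
row 145 x 595.7 y -111.1 152.3 88
row 146 x 593.1 y -111.2 147.1 86
row 147 x 590.5 y -100.5 146.8 89
row 148 x 588.6 y -22.5 146.8 29
wall row 111 y -103.1 90.5 34
wall row 113 y -103.7 143.8 94
wall row 115 y -103.4 143.6 90
wall row 117 y -103.1 143.9 49
wall row 119 y -103.2 141.1 55
wall row 121 y -103.1 144.0 58
wall row 123 y -103.1 143.6 56
wall row 125 y -103.1 144.2 63
loose c [ 472.08121408 -342.4488901 ] dir [ 0.65327829 -0.75711788] yaw -49.210770997323955 t [-49.5 -48.5  56.5  62.1] q [-19.3 -16.4   0.4  15.1  17.7]
-50 65 z max [33.1 40.3] q -16.7 17.0
-40 56 z max [35.1 41.6] q -19.3 17.7
-30 40 z max [32.8 37.7] q -16.4 15.6
-20 42 z max [30.5 33.8] q -15.2 13.1
-10 38 z max [30.8 34.7] q -16.6 12.5
0 42 z max [29.5 34.9] q -16.6 12.3
10 39 z max [29.4 33.4] q -15.5 11.7
20 38 z max [28.6 33.7] q -14.0 11.8
30 37 z max [27.7 32. ] q -14.2 12.0
40 42 z max [28.3 33.4] q -12.9 12.7
50 28 z max [27.5 30.7] q -12.3 12.8
60 5 z max [21.4 26.6] q -2.5 9.2
dark t [-47.9 -45.9 -37.3 -29.7 -27.6] 109
white t [-48.3 -19.8  14.4  49.9  58.1] 340
wide2 stray 159 x [545.7 545.8 583.7] dark x [546.  548.1 563.9 564.6] dark y [-25.4 -11.9   3.8] dark z [46.  50.9 52.1] white y [-20.3  -9.6  -1.7] white x min 545.7 wz [41.5 46.6]
wide1 tube 221 x [540.8 541.3 582.9] dark x [541.6 542.4 560.7 561.9] dark y [ 96.  113.7 133.1] dark z [53.2 57.7 59.1] white y [101.4 114.  128.1] white x min 540.8 wz [49.3 54. ]
```

View pics/loose.png

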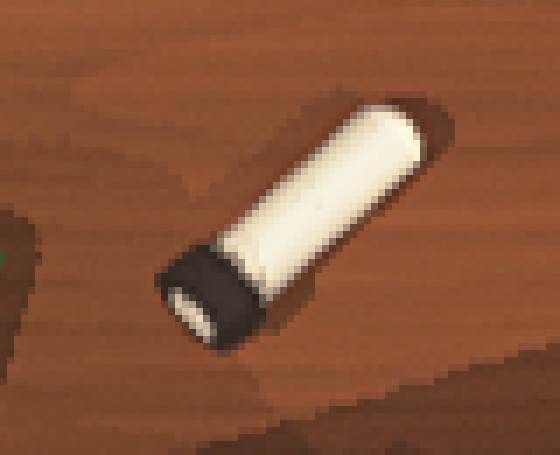

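View pics/rackz.png

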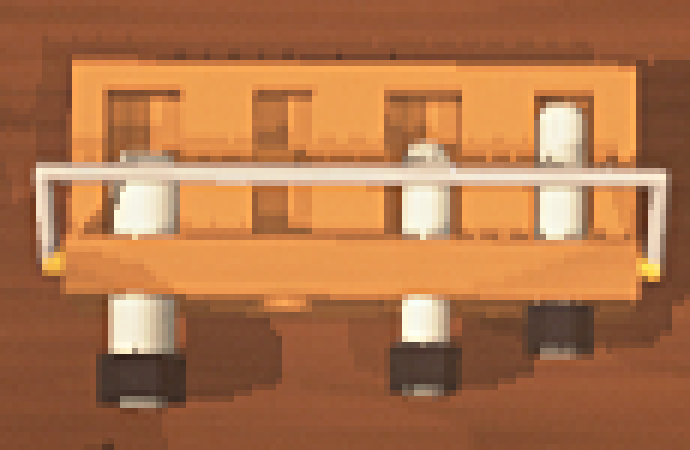

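The loose-tube crop shows a white body with a black cap at the lower left, towards the robot, and its foot away. That confirms it as tube_wide. The rack crop shows wide1 with the thick tube proud, narrow1 empty, the slim stray in wide2 and narrow2 home.

Estimates:
- **Rack:** face at x≈585.3, centre y≈21, yaw about −0.7°.
- **Stray:** cap spans x 546–566 at y≈−11.

Now I'll move towards the stray.

Emit:
{"method": "apply_moves", "body": {
  "increments": [
    [[-0.032,-0.051,0.01,0,0,2.7,0.046],[-0.064,-0.102,0.02,0,0,5.4,0.046],[-0.095,-0.154,0.03,0,0,8.1,0.046],[-0.127,-0.205,0.04,0,0,10.8,0.046],[-0.159,-0.256,0.05,0,0,13.4,0.046],[-0.191,-0.307,0.06,0,0,16.1,0.046],[-0.222,-0.358,0.07,0,0,18.8,0.046],[-0.254,-0.41,0.081,0,0,21.5,0.046]]
  ],
  "squeeze": 40
}}

```text
t: 2.25
tool_pos: [480.7, -105.8, 150.2]
tool_rot: [-0.702, 0.712, -0.0, 0.0]
contact_force: [-0.1, -1.0, 0.0]
finger_gap: 45.8
```

Emit:
{"method": "apply_moves", "body": {
  "increments": [
    [[-0.02,-0.0145,0.01,0,0,0,0.046],[-0.045,-0.033,0.02,0,0,0,0.046],[-0.07,-0.0515,0.04,0,0,0,0.046],[-0.09,-0.066,0.06,0,0,0,0.046],[-0.096,-0.0705,0.075,0,0,0,0.046],[-0.096,-0.0705,0.08,0,0,0,0.046],[-0.096,-0.0705,0.08,0,0,0,0.046],[-0.096,-0.0705,0.08,0,0,0,0.046]]
  ]
}}

```text
t: 3.25
tool_pos: [551.3, -12.9, 71.1]
tool_rot: [-0.703, 0.711, -0.001, 0.0]
contact_force: [0.7, -0.0, 0.1]
finger_gap: 45.8
```

```bash
python3 - <<'E'
from h import *
s=read_state();print(s["t"],s["tool_pos"].round(1),s["tool_rot"].round(4),s["contact_force"].round(1),s["joint_positions"].round(2))
snap("side","side2",(140,290,170,340),4.0)
snap("top","top3",(95,215,170,350),4.0)
print(proj("top",s["tool_pos"]),proj("side",s["tool_pos"]))
E
```

```text
3.25 [551.3 -12.9  71.1] [-7.027e-01  7.114e-01 -5.000e-04  3.000e-04] [ 0.7 -0.   0.1] [-0.24  0.54  1.61 -0.    0.99  1.35]
[161.46710633 266.48534447] [202.22517964 242.96294946]
```

View images.

View pics/side2.png

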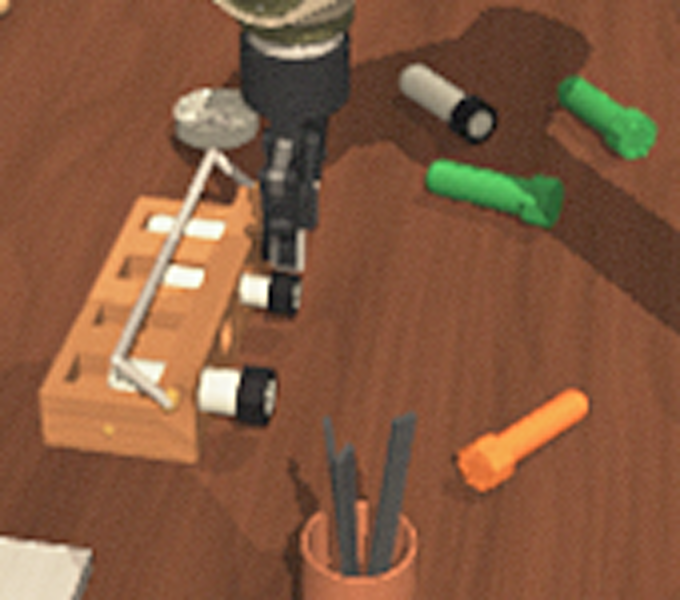

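View pics/top3.png

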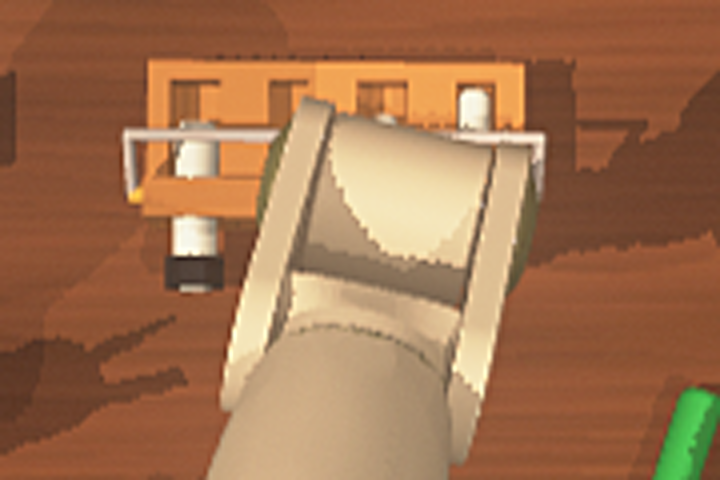

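The side view shows the fingers (crop (285,255)) directly above the stray's cap (crop (285,293)), aligned along x. I'll descend and grip the cap.

Emit:
{"method": "apply_moves", "body": {
  "increments": [
    [[-0.001,-0.001,0.015,0,0,0,0.046],[-0.002,-0.0015,0.035,0,0,0,0.046],[-0.002,-0.0015,0.05,0,0,0,0.046],[-0.002,-0.0015,0.058,0,0,0,0.046],[-0.002,-0.0015,0.058,0,0,0,0.046],[-0.002,-0.0015,0.058,0,0,0,0.02],[-0.002,-0.0015,0.058,0,0,0,0.02],[-0.002,-0.0015,0.058,0,0,0,0.02]]
  ],
  "squeeze": 40
}}

```text
t: 4.35
tool_pos: [553.0, -10.3, 12.7]
tool_rot: [-0.703, 0.711, -0.0, 0.0]
contact_force: [1.1, -0.3, 1.0]
finger_gap: 29.8
```

Gap is 29.8 mm, so the cap is held across its flats. I'll pull the tube straight out.

Emit:
{"method": "apply_moves", "body": {
  "increments": [
    [[0,0.003,-0.001,0,0,0,0.02],[0,0.012,-0.001,0,0,0,0.02],[0,0.026,-0.001,0,0,0,0.02],[0,0.042,-0.001,0,0,0,0.02],[0,0.058,-0.001,0,0,0,0.02],[0,0.072,-0.001,0,0,0,0.02],[0,0.08,-0.001,0,0,0,0.02],[0,0.084,-0.001,0,0,0,0.02]]
  ]
}}

```text
t: 5.35
tool_pos: [468.3, -9.2, 13.4]
tool_rot: [-0.703, 0.711, 0.0, -0.0]
contact_force: [-0.2, 1.2, 0.6]
finger_gap: 29.6
```

Emit:
{"method": "apply_moves", "body": {
  "increments": [
    [[-0.004,0,-0.002,0,0,0,0.02],[-0.014,0,-0.005,0,0,0,0.02],[-0.028,0,-0.005,0,0,0,0.02],[-0.042,0,-0.005,0,0,0,0.02],[-0.054,0,-0.005,0,0,0,0.02],[-0.061,0,-0.005,0,0,0,0.02],[-0.062,0,-0.005,0,0,0,0.02],[-0.062,0,-0.005,0,0,0,0.02]]
  ]
}}

```text
t: 6.35
tool_pos: [469.5, 52.6, 18.3]
tool_rot: [-0.703, 0.711, -0.0, -0.0]
contact_force: [-0.6, 0.8, -0.9]
finger_gap: 29.9
```

```bash
python3 - <<'E'
from h import *
s=read_state();print(s["t"],s["tool_pos"].round(1),s["tool_rot"].round(4),s["contact_force"].round(1),s["finger_gap"])
im,d=snap("side","side3",(140,290,170,340),4.0); np.save("pics/side3_d.npy",d);np.save("pics/side3_i.npy",im)
im,d=snap("top","top4",(95,215,170,350),4.0); np.save("pics/top4_d.npy",d);np.save("pics/top4_i.npy",im)
E
```

```text
6.35 [469.5  52.6  18.3] [-7.030e-01  7.112e-01 -1.000e-04 -0.000e+00] [-0.6  0.8 -0.9] 29.882645138468682
```

View pics/side3.png

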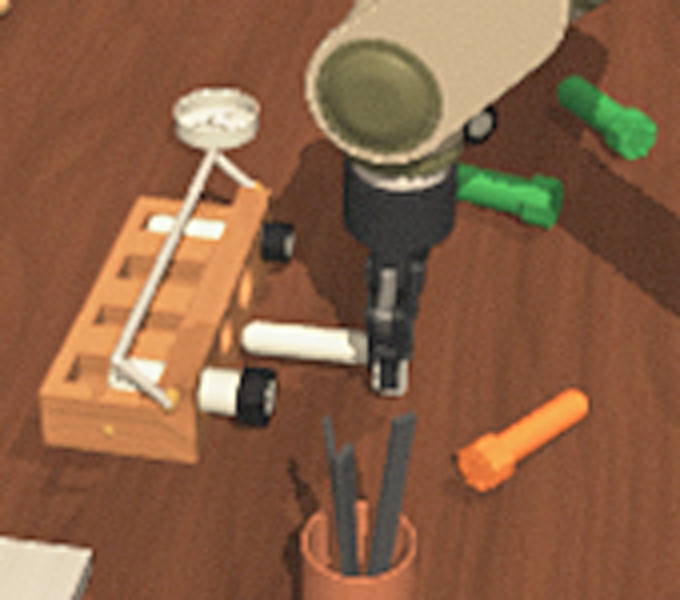

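View pics/top4.png

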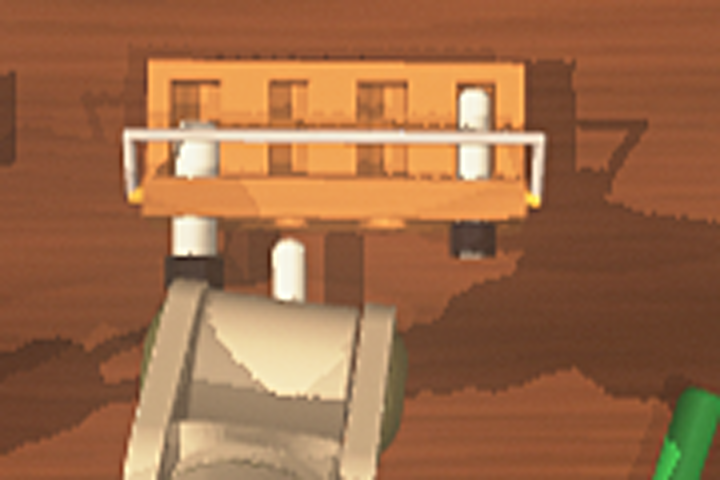

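Top view: the slim tube (crop (288,270)) lines up with narrow1's trough (centre crop (288,95)). The side view shows it level. Inserting.

Emit:
{"method": "apply_moves", "body": {
  "increments": [
    [[0,-0.004,0,0,0,0,0.02],[0,-0.012,0,0,0,0,0.02],[0,-0.021,0,0,0,0,0.02],[0,-0.03,0,0,0,0,0.02],[0,-0.04,0,0,0,0,0.02],[0,-0.05,0,0,0,0,0.02],[0,-0.057,0,0,0,0,0.02],[0,-0.06,0,0,0,0,0.02]]
  ]
}}

```text
t: 7.45
tool_pos: [529.8, 52.1, 18.2]
tool_rot: [-0.703, 0.711, 0.0, -0.0]
contact_force: [-1.0, -0.1, -0.4]
finger_gap: 29.9
```

Emit:
{"method": "apply_moves", "body": {
  "increments": [
    [[0,-0.008,0,0,0,0,0.02],[0,-0.017,0,0,0,0,0.02],[0,-0.026,0,0,0,0,0.02],[0,-0.033,0,0,0,0,0.02],[0,-0.038,0,0,0,0,0.02],[0,-0.041,0,0,0,0,0.02],[0,-0.043,0,0,0,0,0.02],[0,-0.044,0,0,0,0,0.02]]
  ]
}}

```text
t: 8.45
tool_pos: [571.8, 51.8, 18.0]
tool_rot: [-0.703, 0.711, 0.002, -0.002]
contact_force: [-11.9, 1.8, 7.1]
finger_gap: 29.8
```

```bash
python3 - <<'E'
from h import *
s=read_state();print(s["t"],s["tool_pos"].round(1),s["contact_force"].round(1))
im,d=snap("side","side4",(180,270,190,300),6.0); np.save("pics/side4_d.npy",d);np.save("pics/side4_i.npy",im)
im,d=snap("top","top5",(95,175,195,320),6.0)
E
```

```text
8.45 [571.8  51.8  18. ] [-11.9   1.8   7.1]
```

View pics/side4.png

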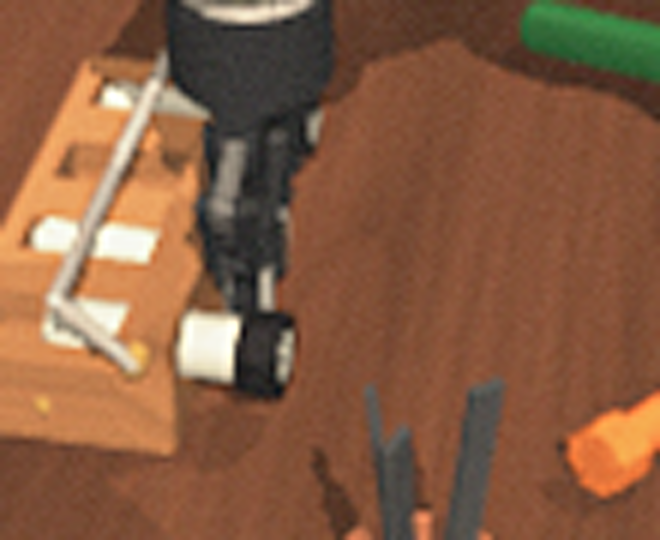

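View pics/top5.png

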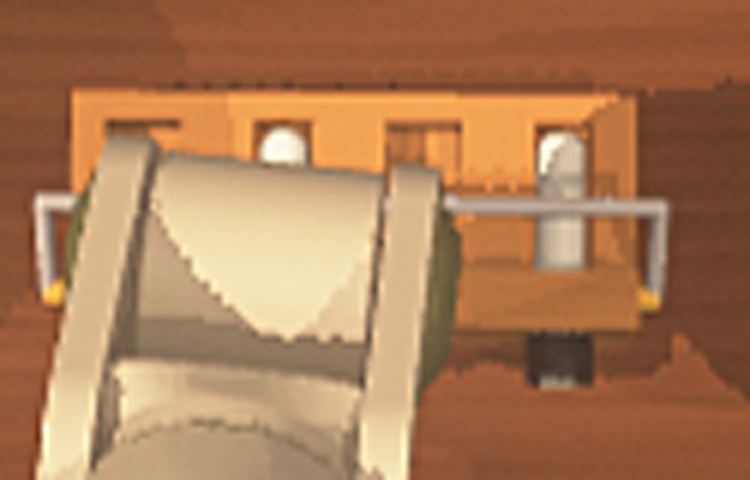

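The slim tube's foot in narrow1's trough (crop row ~127) is the same distance from the back stop as the home tube's in narrow2, and a contact force of about 12 N rose at the expected depth. So it is home. I'll release, lift, and refine the loose tube's pose.

Emit:
{"method": "apply_moves", "body": {
  "increments": [
    [[0,0.001,0,0,0,0,0.04],[0,0.002,0,0,0,0,0.04],[0,0.002,0,0,0,0,0.04],[0,0.002,-0.02,0,0,0,0.04],[0,0.002,-0.05,0,0,0,0.04],[0.01,0.01,-0.09,0,0,0,0.06],[0.04,0.02,-0.12,0,0,0,0.06],[0.09,0.03,-0.13,0,0,0,0.06]]
  ]
}}

```text
t: 9.55
tool_pos: [542.9, -38.5, 150.4]
tool_rot: [-0.704, 0.71, -0.002, 0.001]
contact_force: [0.6, -0.7, -1.1]
finger_gap: 60.3
```

```bash
cat > loose.py <<'E'
from h import *
from scipy.optimize import least_squares
def fit(cam,box,d,im):
    W=cloud(cam,d); x0,x1,y0,y1=box
    hsv=cv2.cvtColor(im,cv2.COLOR_RGB2HSV)
    m=(W[...,0]>x0)&(W[...,0]<x1)&(W[...,1]>y0)&(W[...,1]<y1)&(W[...,2]>6)&(W[...,2]<60)
    m&=~((hsv[...,0]>40)&(hsv[...,0]<90)&(hsv[...,1]>100))
    return W[m],im[m].mean(1)
E
python3 - <<'E'
from loose import *
s=read_state();print(s["t"],s["tool_pos"].round(1),s["tool_rot"].round(4),s["contact_force"].round(1),s["finger_gap"])
PP=[]
for cam in ("top","side"):
    im,d=snap(cam,"l_"+cam,(150,230,340,430) if cam=="top" else (140,190,250,310),6)
    np.save(f"pics/L_{cam}_d.npy",d);np.save(f"pics/L_{cam}_i.npy",im)
    P,g=fit(cam,(410,530,-410,-275),d,im)
    c=np.array([472.,-342.]);
    def res(p):
        yaw,q,z0=p[:3]; a=np.array([np.cos(yaw)*np.cos(.05),np.sin(yaw)*np.cos(.05),-np.sin(.05)])
        n=np.array([-np.sin(yaw),np.cos(yaw),0]); o=np.array([c[0],c[1],z0])+q*n
        v=P-o; t=v@a; r=np.linalg.norm(v-np.outer(t,a),axis=1); return t,r,v@n
    def f(p):
        t,r,_=res(p); k=(t>-18)&(t<45); return np.where(k,r-15,0)
    p=least_squares(f,[np.radians(-49),0,17],loss="soft_l1",f_scale=1.5).x
    t,r,w=res(p); k=(t>-18)&(t<45)
    print(cam,len(P),"yaw",np.degrees(p[0]).round(2),"q",p[1].round(2),"z",p[2].round(1),"rms",np.std(r[k]-15).round(2),"n",k.sum())
    print("  t range",np.percentile(t,[0,1,99,100]).round(1),"dark",np.percentile(t[g<70],[1,5,50,95,99]).round(1),"cap w",np.percentile(w[(t<-30)],[1,50,99]).round(1))
    n=np.array([-np.sin(p[0]),np.cos(p[0])]);a=np.array([np.cos(p[0]),np.sin(p[0])]);print("  axis pt",(c+p[1]*n).round(1),"rim@-28.5:",(c+p[1]*n-28.5*a).round(1))
E
```

```text
9.55 [542.9 -38.5 150.4] [-0.7039  0.7103 -0.0016  0.0009] [ 0.6 -0.7 -1.1] 60.27109583519156
top 523 yaw -50.19 q -3.04 z 16.7 rms 2.98 n 263
  t range [-72.5 -49.2  59.2  62.3] dark [-69.1 -48.  -39.4 -28.   29.2] cap w [-18.9   1.   35.5]
  axis pt [ 469.7 -343.9] rim@-28.5: [ 451.4 -322.1]
side 226 yaw -49.34 q -1.57 z 15.9 rms 1.97 n 97
  t range [-54.3 -52.7  54.1  56.7] dark [-52.6 -51.3 -44.7 -29.2 -21.5] cap w [-18.2   5.4  20.9]
  axis pt [ 470.8 -343. ] rim@-28.5: [ 452.2 -321.4]
```

Emit:
{"method": "apply_moves", "body": {
  "increments": [
    [[0.025,0.009,0.006,0,0,4,0.06],[0.07,0.025,0.018,0,0,12,0.06],[0.115,0.041,0.03,0,0,20,0.06],[0.16,0.057,0.042,0,0,28,0.06],[0.205,0.074,0.054,0,0,36,0.06],[0.245,0.088,0.065,0,0,44,0.06],[0.268,0.096,0.072,0,0,49.2,0.06],[0.273,0.098,0.075,0,0,49.2,0.06]]
  ]
}}

```text
t: 10.65
tool_pos: [440.9, -310.7, 72.8]
tool_rot: [-0.343, 0.939, 0.0, -0.0]
contact_force: [-0.5, 0.2, -0.1]
finger_gap: 59.9
```

```bash
python3 - <<'E'
from loose import *
s=read_state();print(s["t"],s["tool_pos"].round(1),s["tool_rot"].round(4),s["contact_force"].round(1),s["finger_gap"],s["joint_positions"].round(2))
im,d=snap("side","side5",(110,230,230,370),5); 
r=R.from_quat(s["tool_rot"]).as_matrix();print(r.round(3).tolist())
E
```

```text
10.65 [ 440.9 -310.7   72.8] [-3.428e-01  9.394e-01  3.000e-04 -1.000e-04] [-0.5  0.2 -0.1] 59.88787624149881 [-0.83  0.52  1.64  0.    0.98  1.61]
[[-0.765, -0.644, -0.0], [-0.644, 0.765, 0.0], [-0.0, 0.001, -1.0]]
```

View pics/side5.png

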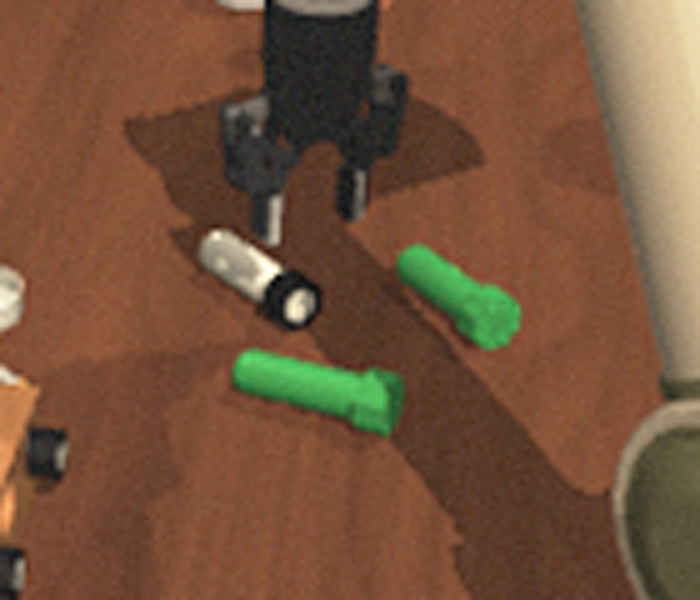

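The fingers are above the loose tube's cap (crop (290,300)), straddling its axis, with both green tubes clear. Descending to grip.

Emit:
{"method": "apply_moves", "body": {
  "increments": [
    [[-0.001,0,0.02,0,0,0,0.06],[-0.001,0,0.042,0,0,0,0.06],[-0.001,0,0.058,0,0,0,0.06],[-0.001,0,0.066,0,0,0,0.06],[-0.001,0,0.0685,0,0,0,0.056],[-0.001,0,0.0685,0,0,0,0.028],[-0.001,0,0.0685,0,0,0,0.028],[-0.001,0,0.0685,0,0,0,0.028]]
  ],
  "squeeze": 60
}}

```text
t: 11.7
tool_pos: [442.2, -309.5, 5.4]
tool_rot: [-0.343, 0.939, -0.0, 0.0]
contact_force: [-1.4, 1.4, 6.3]
finger_gap: 36.5
```

```bash
python3 - <<'E'
from loose import *
s=read_state();print(s["t"],s["tool_pos"].round(1),s["tool_rot"].round(4),s["contact_force"].round(1),s["torque"].round(2),s["finger_gap"])
im,d=snap("side","side6",(120,200,240,330),8); 
E
```

```text
11.7 [ 442.2 -309.5    5.4] [-3.432e-01  9.393e-01 -4.000e-04  2.000e-04] [-1.4  1.4  6.3] [ 0.21  0.2  -0.01] 36.53391426724936
```

View pics/side6.png

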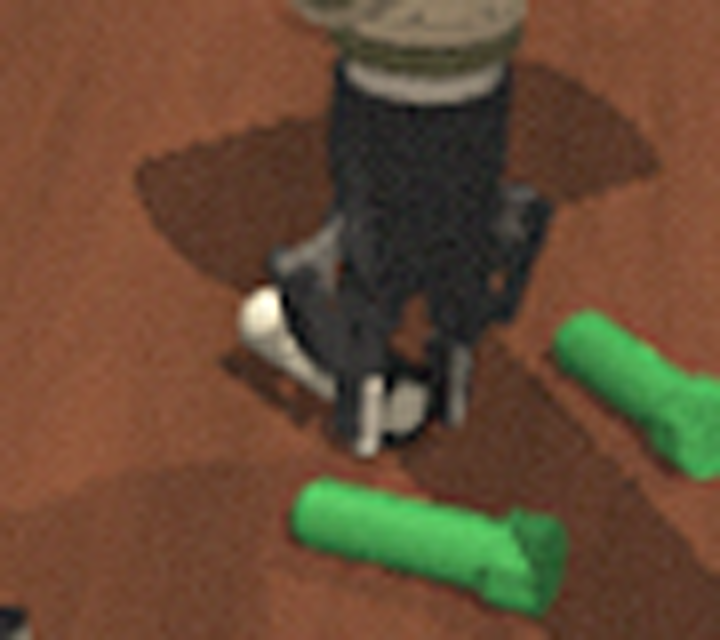

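The side view shows that closing pressed the tube level: its foot now floats slightly, with a shadow beneath it. The gap of 36.5 mm is less than the 38 mm across flats, so the pads seem to bear on the upper bevels. I'll measure the fingertip height before going on.

```bash
python3 - <<'E'
from loose import *
im,d=read_camera("side");np.save("pics/s7_d.npy",d);np.save("pics/s7_i.npy",im)
W=cloud("side",d)
for (cx,cy) in ((365,400),(365,420),(365,440),(368,450),(372,455),(405,405),(455,380),(455,400),(453,415),(265,310),(262,330),(300,370)):
    r=int(round(120+cy/8));c=int(round(240+cx/8)); print((cx,cy),(r,c),W[r,c].round(1),im[r,c])
s=read_state();p=s["tool_pos"];M=R.from_quat(s["tool_rot"]).as_matrix()
for z in (0,5,10,15,20):
    for sx in (-1,1):
        q=p+M@np.array([sx*(18.5+7),11,0]);q[2]=z;rc=proj("side",q);print(z,sx,"crop",((rc[1]-240)*8).round(),((rc[0]-120)*8).round())
E
```

```text
(365, 400) (170, 286) [ 451.7 -286.8   33. ] [170 158 140]
(365, 420) (172, 286) [ 450.9 -281.6   28.1] [180 167 147]
(365, 440) (175, 286) [ 451.  -291.4   10.5] [185 174 154]
(368, 450) (176, 286) [ 450.4 -286.5    9.4] [149 136 119]
(372, 455) (177, 286) [ 4.509e+02 -2.961e+02 -4.000e-01] [98 57 37]
(405, 405) (171, 291) [ 435.3 -302.2   21.9] [149 141 121]
(455, 380) (168, 297) [ 415.9 -316.2   27.9] [92 90 80]
(455, 400) (170, 297) [ 415.5 -318.6   18.6] [113 107  95]
(453, 415) (172, 297) [ 414.8 -312.7   14. ] [112  97  82]
(265, 310) (159, 273) [ 506.3 -365.5   28.3] [247 239 211]
(262, 330) (161, 273) [ 505.8 -363.7   21.1] [176 170 143]
(300, 370) (166, 278) [ 484.1 -332.8   19.9] [162 152 131]
0 -1 crop 357.0 468.0
0 1 crop 453.0 438.0
5 -1 crop 357.0 458.0
5 1 crop 454.0 428.0
10 -1 crop 358.0 448.0
10 1 crop 454.0 418.0
15 -1 crop 359.0 438.0
15 1 crop 455.0 408.0
20 -1 crop 359.0 428.0
20 1 crop 456.0 398.0
```

```bash
python3 - <<'E'
from loose import *
def dofit(d,im,lab):
    P,g=fit("side",(455,530,-410,-325),d,im)
    k=(g>90); P=P[k]
    c=np.array([472.,-342.])
    def res(p):
        yaw,q,z0,pt=p; a=np.array([np.cos(yaw)*np.cos(pt),np.sin(yaw)*np.cos(pt),-np.sin(pt)])
        n=np.array([-np.sin(yaw),np.cos(yaw),0]); o=np.array([c[0],c[1],z0])+q*n
        v=P-o; t=v@a; r=np.linalg.norm(v-np.outer(t,a),axis=1); return t,r
    def f(p):
        t,r=res(p); return np.where((t>-12)&(t<50),r-15,0)
    for pt0 in (0.05,):
        s=least_squares(f,[np.radians(-49),0,17,pt0],loss="soft_l1",f_scale=1.0);p=s.x
        t,r=res(p);k=(t>-12)&(t<50)
        J=s.jac;cov=np.linalg.inv(J.T@J)*1.5**2
        print(lab,"n",k.sum(),"yaw",np.degrees(p[0]).round(2),"q",p[1].round(2),"z0",p[2].round(2),"pitch down",p[3].round(3),"+-",np.sqrt(np.diag(cov)).round(3),"t",t.min().round(1),t.max().round(1),"rms",np.std(r[k]-15).round(2))
dofit(np.load("pics/L_side_d.npy"),np.load("pics/L_side_i.npy"),"before")
dofit(np.load("pics/s7_d.npy"),np.load("pics/s7_i.npy"),"now")
# direct image compare of foot
a=np.load("pics/L_side_i.npy");b=np.load("pics/s7_i.npy")
o=np.concatenate([cv2.resize(cv2.cvtColor(x[140:190,255:305],cv2.COLOR_RGB2BGR),None,fx=7,fy=7,interpolation=cv2.INTER_NEAREST) for x in (a,b)],1);cv2.imwrite("pics/cmp.png",o)
E
```

```text
before n 93 yaw -49.52 q -1.51 z0 16.19 pitch down 0.063 +- [0.021 0.629 0.568 0.021] t -22.4 56.7 rms 1.99
now n 45 yaw -49.49 q -2.37 z0 18.82 pitch down 0.069 +- [0.03  0.95  2.058 0.052] t -10.7 59.4 rms 2.12
```

View pics/cmp.png

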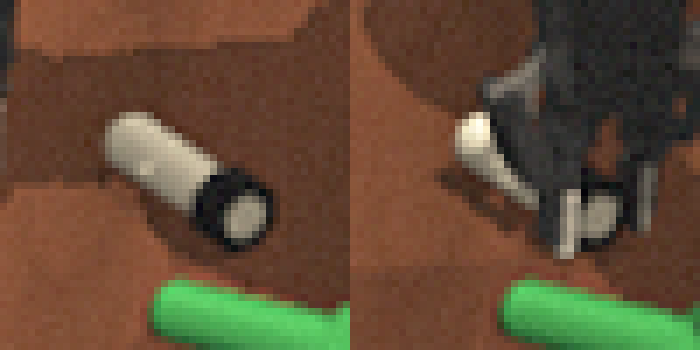

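The before/after comparison shows the tube barely moved, with the same foot and cap-end pixels. So the grip is sound, and I'll lift and check.

Emit:
{"method": "apply_moves", "body": {
  "increments": [
    [[0,0,-0.004,0,0,0,0.028],[0,0,-0.012,0,0,0,0.028],[0,0,-0.025,0,0,0,0.028],[0,0,-0.04,0,0,0,0.028],[0,0,-0.052,0,0,0,0.028],[0,0,-0.058,0,0,0,0.028],[0,0,-0.06,0,0,0,0.028],[0,0,-0.06,0,0,0,0.028]]
  ]
}}

```text
t: 12.8
tool_pos: [441.9, -309.2, 64.6]
tool_rot: [-0.343, 0.939, 0.0, -0.0]
contact_force: [-0.4, 0.3, -2.0]
finger_gap: 36.6
```

```bash
python3 - <<'E'
from loose import *
s=read_state();print(s["t"],s["tool_pos"].round(1),s["tool_rot"].round(4),s["contact_force"].round(1),s["torque"].round(2),s["finger_gap"])
im,d=snap("side","side8",(110,190,240,330),8); np.save("pics/s8_d.npy",d);np.save("pics/s8_i.npy",im)
E
```

```text
12.8 [ 441.9 -309.2   64.6] [-3.432e-01  9.393e-01  2.000e-04 -1.000e-04] [-0.4  0.3 -2. ] [ 0.07  0.12 -0.03] 36.55743091762542
```

View pics/side8.png

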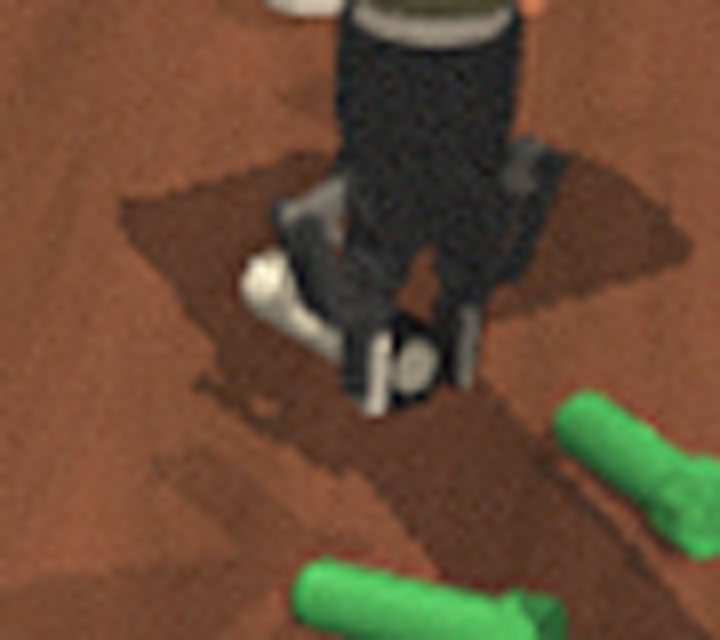

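```bash
python3 - <<'E'
from loose import *
d=np.load("pics/s8_d.npy");im=np.load("pics/s8_i.npy");W=cloud("side",d)
yaw=np.radians(-49.6);c=np.array([470.3,-343.4])
def ptt(t,z,pt,zc):  # cap centre t=-39.5 at height zc
    return np.array([c[0]+(t)*np.cos(yaw),c[1]+t*np.sin(yaw),zc-pt*(t+39.5)])
for zc in (19,79):
  for pt in (0.05,0.0,-0.05):
    F=proj("side",ptt(58,0,pt,zc));C=proj("side",ptt(-49.5,0,pt,zc));print(zc,pt,"F-C px",(F-C).round(2))
# white blob pixels for foot in s8: fit
m=(W[...,0]>455)&(W[...,0]<530)&(W[...,1]>-410)&(W[...,1]<-320)&(W[...,2]>50)&(W[...,2]<110)&(im.mean(2)>120)
P=W[m];print(len(P))
a0=np.array([np.cos(yaw),np.sin(yaw)]);n0=np.array([-a0[1],a0[0]])
def f(p,full=False):
    y,q,z0,pt=p;a=np.array([np.cos(y)*np.cos(pt),np.sin(y)*np.cos(pt),-np.sin(pt)]);n=np.array([-np.sin(y),np.cos(y),0])
    v=P-(np.array([c[0],c[1],z0])+q*n);t=v@a;r=np.linalg.norm(v-np.outer(t,a),axis=1)
    if full:return t,r
    return np.concatenate([np.where((t<50),r-15,0),[(y-yaw)*50]])
s=least_squares(f,[yaw,0,77,0],loss="soft_l1",f_scale=1.);t,r=f(s.x,True);print("yaw",np.degrees(s.x[0]),"q",s.x[1],"z0",s.x[2],"pitchdown",s.x[3],"t",t.min(),t.max(),"rms",np.std(r[t<50]-15))
for k in range(-10,60,10):
    w=(t>=k)&(t<k+10); 
    if w.sum(): print(k,w.sum(),"zmax",P[w,2].max().round(1))
E
```

```text
19 0.05 F-C px [-11.5  -17.02]
19 0.0 F-C px [-12.8  -16.97]
19 -0.05 F-C px [-14.11 -16.92]
79 0.05 F-C px [-10.98 -17.43]
79 0.0 F-C px [-12.34 -17.38]
79 -0.05 F-C px [-13.7  -17.32]
46
yaw -48.92397492003062 q -1.062033276355864 z0 83.01248437962097 pitchdown 0.23781282276816743 t -2.583463416306006 58.31907330782135 rms 2.3956519249810255
-10 3 zmax 80.2
0 3 zmax 79.1
10 6 zmax 83.1
20 5 zmax 85.7
30 11 zmax 85.5
40 9 zmax 87.6
50 9 zmax 86.5
```

Held firmly. I'll carry it to in front of wide2, where the side camera sees its pitch square-on.

Emit:
{"method": "apply_moves", "body": {
  "increments": [
    [[-0.01,0.011,0,0,0,-2.5,0.028],[-0.034,0.038,0,0,0,-8.4,0.028],[-0.064,0.071,0,0,0,-15.7,0.028],[-0.096,0.107,0,0,0,-23.6,0.028],[-0.13,0.144,0,0,0,-32,0.028],[-0.164,0.182,0,0,0,-40.3,0.028],[-0.191,0.211,0,0,0,-46.7,0.028],[-0.2005,0.222,0,0,0,-49.2,0.028]]
  ]
}}

```text
t: 13.85
tool_pos: [451.5, -8.0, 64.7]
tool_rot: [-0.705, 0.709, 0.0, -0.0]
contact_force: [0.7, 0.2, -1.7]
finger_gap: 36.5
```

Emit:
{"method": "apply_moves", "body": {
  "increments": [
    [[0,0,0.005,0,0,0,0.028],[0,0,0.012,0,0,0,0.028],[0,0,0.02,0,0,0,0.028],[0,0,0.027,0,0,0,0.028],[0,0,0.032,0,0,0,0.028],[0,0,0.035,0,0,0,0.028],[0,0,0.035,0,0,0,0.028],[0,0,0.035,0,0,0,0.028]]
  ]
}}

```text
t: 14.85
tool_pos: [452.3, -10.4, 30.0]
tool_rot: [-0.703, 0.711, -0.0, 0.0]
contact_force: [-0.1, -0.5, -1.0]
finger_gap: 36.4
```

```bash
python3 - <<'E'
from loose import *
s=read_state();print(s["t"],s["tool_pos"].round(1),s["tool_rot"].round(4),s["contact_force"].round(1),s["finger_gap"])
im,d=snap("side","side9",(150,260,190,310),6.5); np.save("pics/s9_d.npy",d);np.save("pics/s9_i.npy",im)
im,d=snap("top","top9",(95,195,195,315),6); np.save("pics/t9_d.npy",d);np.save("pics/t9_i.npy",im)
E
```

```text
14.85 [452.3 -10.4  30. ] [-7.031e-01  7.111e-01 -2.000e-04  1.000e-04] [-0.1 -0.5 -1. ] 36.42249009168493
```

View pics/side9.png

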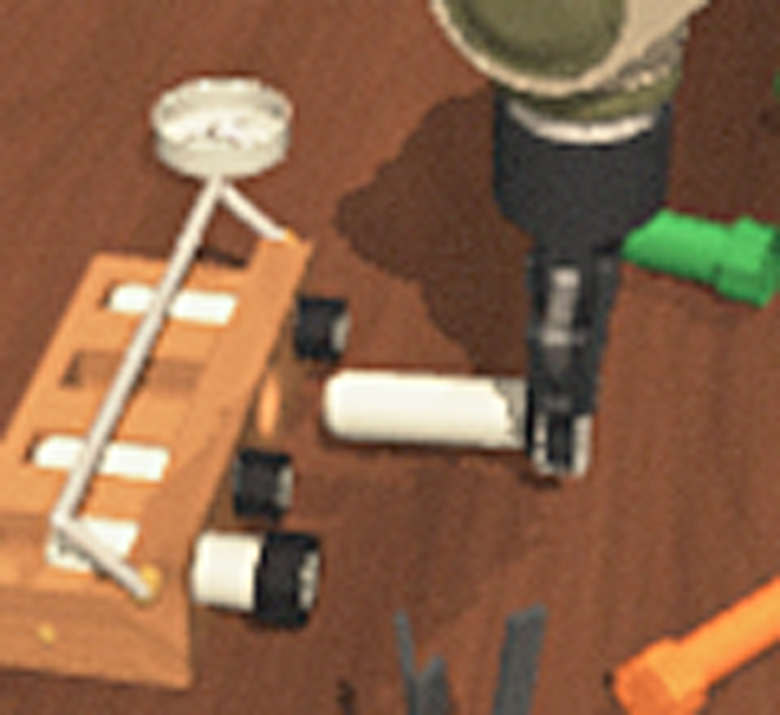

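View pics/top9.png

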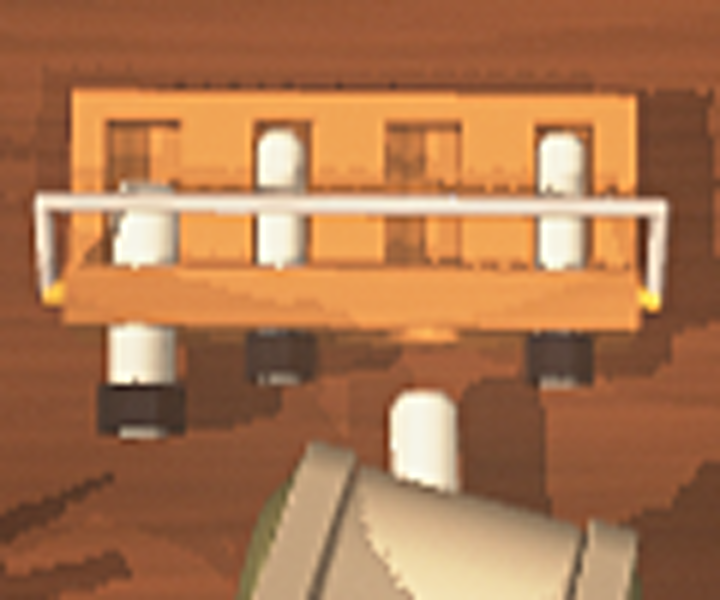

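The top view shows the tube (crop column 424) centred on wide2's trough (columns 385–462), and narrow1's cap is flush like narrow2's. Now I'll measure the wide tube's pitch and height from the side view.

```bash
python3 - <<'E'
from loose import *
im=np.load("pics/s9_i.npy").astype(float);g=im.min(2)  # white vs brown: blue channel min
def edges(c,r0,r1,ds):
    col=g[r0:r1,c]; hi=np.percentile(col,85)
    # centre rows: cross half
    mid=(r0+r1)//2; th=95
    k=np.where(col>th)[0]
    if len(k)<4: return None
    a,b=k[0],k[-1]
    # largest contiguous
    run=np.split(k,np.where(np.diff(k)>1)[0]+1); run=max(run,key=len);a,b=run[0],run[-1]
    if a==0 or b==len(col)-1: return None
    top=r0+a-1+(th-col[a-1])/(col[a]-col[a-1]); bot=r0+b+(col[b]-th)/(col[b]-col[b+1])
    return top,bot
def line(c0,c1,r0,r1):
    A=[]
    for c in range(c0,c1):
        e=edges(c,r0,r1,0)
        if e: A.append((c,*e))
    return np.array(A)
A=line(244,269,203,223);print(A.round(1)[::4])
y0=-10.4
# silhouettes of a cylinder r=15: axis points P(x)= (x,y0+..., z0-pt*(x-466))
i=camera_info("side");T=np.array(i["world_from_camera"]);K=np.array(i["K"])
def sil(x,y,z0,pt,r=15):
    P=np.array([x,y-0.0115*(x-466),z0-pt*(x-466)]);a=np.array([1,-0.0115,-pt]);a/=np.linalg.norm(a)
    o=T[:3,3];v=P-o;v-=a*(v@a);L=np.linalg.norm(v);u=v/L;w=np.cross(a,u)
    th=np.arcsin(r/L); out=[]
    for s in(1,-1):
        tp=P-u*r*np.sin(th)+s*w*r*np.cos(th);out.append(proj("side",tp))
    return np.array(out)
def fitline(A,y,r=15):
    def f(p):
        R_=[]
        for c,t,b in A:
            # find x such that col matches (approx by axis)
            x=np.interp(c,XS[1],XS[0])
            s=sil(x,y,p[0],p[1],r);lo,hi=sorted(s[:,0])
            # correct small col mismatch ignored: slope small
            R_+= [lo-t,hi-b]
        return R_
    xs=np.linspace(450,600,60);cols=[proj("side",[x,y,40])[1] for x in xs];o=np.argsort(cols);globals()['XS']=(xs[o],np.array(cols)[o])
    q=least_squares(f,[40,0.03],loss="soft_l1",f_scale=0.3);return q.x,np.sqrt(np.mean(np.square(q.fun)))
for y in (-12.4,-10.4,-8.4): print("held tube y",y,"z@466,pitchdown:",*fitline(A,y))
# reference: proud wide1 tube, stands level at 40-2=38 axis (lying on hole bottom), y=114.5
B=line(222,228,228,246);print(B.round(1))
XS=None
for y in (113,115): print("wide1 ref",*fitline(B,y))
print("cols of x=466,556 y-10:",proj("side",[466,-10.4,40]).round(1),proj("side",[556,-11.4,40]).round(1))
E
```

```text
[[244.  206.3 217.1]
 [248.  206.5 217.2]
 [252.  206.7 217.3]
 [256.  206.9 217.5]
 [260.  207.2 217.8]
 [264.  207.5 218.2]
 [268.  208.  218.3]]
held tube y -12.4 z@466,pitchdown: [42.2606941   0.05138125] 0.2125831329630403
held tube y -10.4 z@466,pitchdown: [43.69932858  0.05152889] 0.20537411909345477Traceback (most recent call last):
  File "<stdin>", line 44, in <module>
  File "<stdin>", line 43, in fitline
    return func(*args, **kwargs)
    vector_fun = VectorFunction(
        fun_wrapped,
    ...<6 lines>...
        workers=workers
    )
    self._update_fun()
    ~~~~~~~~~~~~~~~~^^
    self.f = self.fun_wrapped(xp_copy(self.x))
             ~~~~~~~~~~~~~~~~^^^^^^^^^^^^^^^^^
    return np.atleast_1d(self.fun(x))
                         ~~~~~~~~^^^
    return self.f(x, *self.args, **self.kwargs)
           ~~~~~~^^^^^^^^^^^^^^^^^^^^^^^^^^^^^^
  File "<stdin>", line 38, in f
  File "<stdin>", line 30, in sil
  File "h.py", line 22, in proj
    i=camera_info(cam);K=np.array(i["K"]);T=np.array(i["world_from_camera"])
ValueError: time passes only in moves, steps and waits
```

Pitch is 0.0515 rad down, as on the bench, with the axis about 44 mm high. I'll level it by +2.9° about tool x, lower 4.5 mm and start the insertion.

Emit:
{"method": "apply_moves", "body": {
  "increments": [
    [[-0.0005,0,0.002,1.2,0,0,0.028],[-0.0005,-0.002,0.0045,2.9,0,0,0.028],[-0.0005,-0.01,0.0045,2.9,0,0,0.028],[-0.0005,-0.02,0.0045,2.9,0,0,0.028],[-0.0005,-0.03,0.0045,2.9,0,0,0.028],[-0.0005,-0.038,0.0045,2.9,0,0,0.028],[-0.0005,-0.045,0.0045,2.9,0,0,0.028],[-0.0005,-0.05,0.0045,2.9,0,0,0.028]]
  ]
}}

```text
t: 15.95
tool_pos: [502.6, -10.4, 25.2]
tool_rot: [-0.703, 0.711, -0.018, 0.018]
contact_force: [0.1, -0.8, -1.2]
finger_gap: 36.7
```

Emit:
{"method": "apply_moves", "body": {
  "increments": [
    [[0,-0.004,0.0002,0,0,0,0.028],[0,-0.01,0.0005,0,0,0,0.028],[0,-0.017,0.0009,0,0,0,0.028],[0,-0.024,0.0012,0,0,0,0.028],[0,-0.031,0.0016,0,0,0,0.028],[0,-0.038,0.0019,0,0,0,0.028],[0,-0.043,0.0022,0,0,0,0.028],[0,-0.046,0.0023,0,0,0,0.028]]
  ]
}}

```text
t: 16.95
tool_pos: [548.3, -10.8, 25.2]
tool_rot: [-0.703, 0.711, -0.018, 0.018]
contact_force: [-1.8, 1.7, -0.7]
finger_gap: 36.5
```

Emit:
{"method": "apply_moves", "body": {
  "increments": [
    [[0,-0.006,0.0003,0,0,0,0.028],[0,-0.011,0.0006,0,0,0,0.028],[0,-0.015,0.0008,0,0,0,0.028],[0,-0.018,0.0009,0,0,0,0.028],[0,-0.02,0.001,0,0,0,0.028],[0,-0.022,0.0011,0,0,0,0.028],[0,-0.0235,0.0012,0,0,0,0.028],[0,-0.0245,0.0012,0,0,0,0.028]]
  ]
}}

```text
t: 17.95
tool_pos: [569.7, -10.5, 24.9]
tool_rot: [-0.703, 0.711, -0.014, 0.015]
contact_force: [-22.3, 3.7, 14.2]
finger_gap: 36.5
```

```bash
sed -i 's/^from scipy.spatial.transform.*/&\n_ci={}\n_camera_info=camera_info\ndef camera_info(n):\n    if n not in _ci: _ci[n]=_camera_info(n)\n    return _ci[n]/' h.py && python3 - <<'E'
from h import *
s=read_state();print(s["t"],s["tool_pos"].round(1),s["contact_force"].round(1))
im,d=snap("side","side10",(180,270,190,300),6.0); np.save("pics/s10_d.npy",d);np.save("pics/s10_i.npy",im)
im,d=snap("top","top10",(95,175,195,320),6.0)
E
```

```text
17.95 [569.7 -10.5  24.9] [-22.3   3.7  14.2]
```

View pics/side10.png

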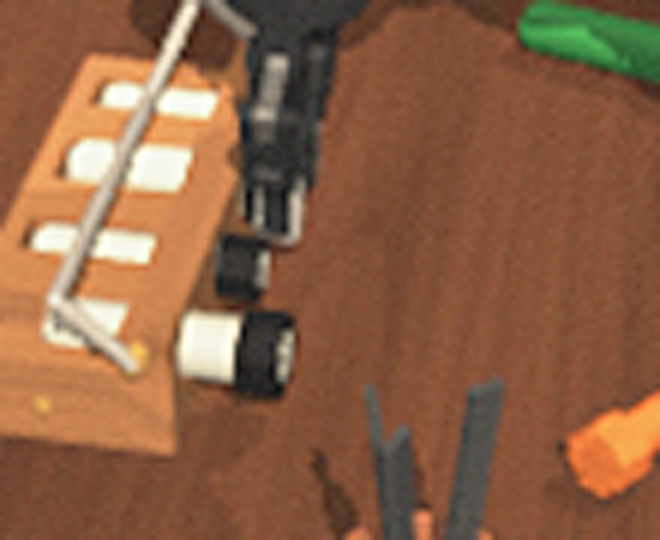

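View pics/top10.png

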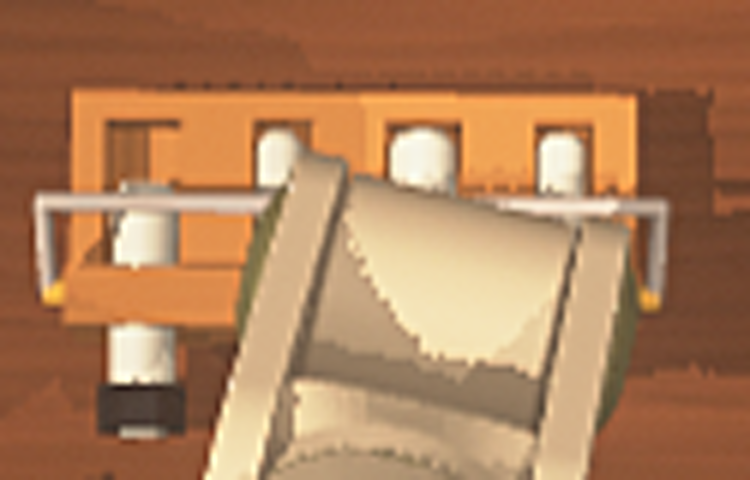

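Contact is −22 N at the expected depth, and the foot sits as close to the back stop as the others. So wide2 is home. I'll release, lift clear and then push the proud tube in wide1.

Emit:
{"method": "apply_moves", "body": {
  "increments": [
    [[0,0.001,0,0,0,0,0.046],[0,0.002,0,0,0,0,0.046],[0,0.002,0,0,0,0,0.046],[0,0.002,-0.015,0,0,0,0.046],[0,0.003,-0.045,-1,0,0,0.046],[0,0.01,-0.08,-2.5,0,0,0.046],[0,0.02,-0.1,-2.9,0,0,0.03],[0,0.035,-0.1,-2.9,0,0,0.0]]
  ],
  "squeeze": 40
}}

```text
t: 19.05
tool_pos: [533.6, -11.1, 126.2]
tool_rot: [-0.703, 0.711, -0.002, 0.001]
contact_force: [-0.7, 0.3, -0.1]
finger_gap: 13.5
```

```bash
python3 - <<'E'
from h import *
s=read_state();print(s["t"],s["tool_pos"].round(1),s["tool_rot"].round(4),s["contact_force"].round(1),s["finger_gap"])
im,d=snap("side","side11",(150,260,190,310),6.0); np.save("pics/s11_d.npy",d);np.save("pics/s11_i.npy",im)
E
```

```text
19.05 [533.6 -11.1 126.2] [-0.7031  0.7111 -0.0021  0.0012] [-0.7  0.3 -0.1] 13.519391088458637
```

View pics/side11.png

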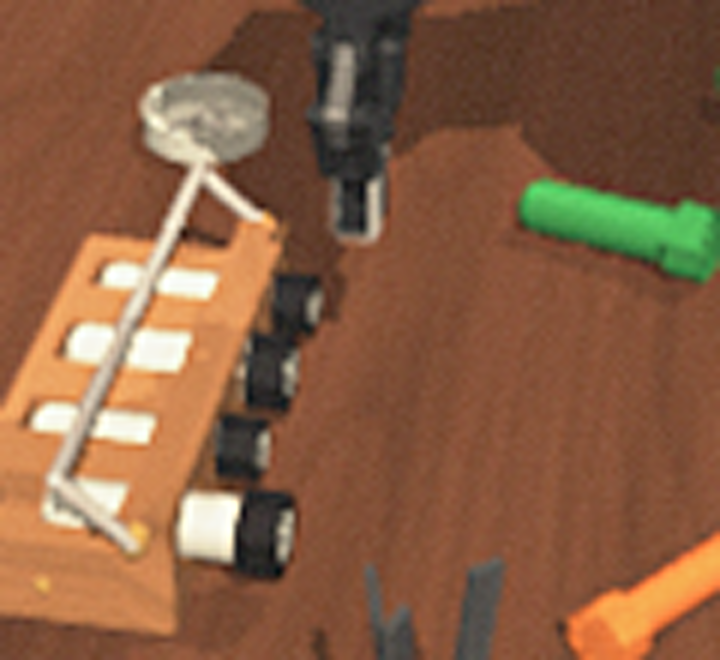

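Wide2's cap may show a thin light sliver at crop (246,370), so I'll tap it home with closed fingers now.

Emit:
{"method": "apply_moves", "body": {
  "increments": [
    [[0,0,0.02,0,0,0,0],[0,0,0.055,0,0,0,0],[0,0,0.085,0,0,0,0],[0,0,0.098,0,0,0,0],[0,-0.004,0.1,0,0,0,0],[0,-0.01,0.1,0,0,0,0],[0,-0.014,0.1,0,0,0,0],[0,-0.016,0.1,0,0,0,0]]
  ]
}}

```text
t: 20.1
tool_pos: [549.3, -11.0, 24.0]
tool_rot: [-0.703, 0.711, -0.0, 0.0]
contact_force: [0.7, 0.8, 0.1]
finger_gap: 0.0
```

Emit:
{"method": "apply_moves", "body": {
  "increments": [
    [[0,-0.001,0,0,0,0,0],[0,-0.002,0,0,0,0,0],[0,-0.003,0,0,0,0,0],[0,-0.004,0,0,0,0,0],[0,-0.005,0,0,0,0,0],[0,-0.006,0,0,0,0,0],[0,-0.006,0,0,0,0,0],[0,-0.006,0,0,0,0,0]]
  ]
}}

```text
t: 21.1
tool_pos: [554.7, -11.0, 23.5]
tool_rot: [-0.703, 0.711, 0.0, -0.0]
contact_force: [-0.5, 0.3, -0.3]
finger_gap: -0.1
```

Emit:
{"method": "apply_moves", "body": {
  "increments": [
    [[0,-0.0005,0,0,0,0,0],[0,-0.001,0,0,0,0,0],[0,-0.0015,0,0,0,0,0],[0,-0.002,0,0,0,0,0],[0,-0.003,0,0,0,0,0],[0,-0.0035,0,0,0,0,0],[0,-0.004,0,0,0,0,0],[0,-0.004,0,0,0,0,0]]
  ]
}}

```text
t: 22.1
tool_pos: [556.7, -10.7, 23.4]
tool_rot: [-0.703, 0.711, 0.002, -0.002]
contact_force: [-13.6, 0.7, 8.8]
finger_gap: 0.3
```

Emit:
{"method": "apply_moves", "body": {
  "increments": [
    [[0,0.006,0,0,0,0,0],[-0.01,0.009,0,0,0,0,0],[-0.03,0.009,0,0,0,0,0],[-0.05,0.009,0,0,0,0,0],[-0.0625,0.008,0,0,0,0,0],[-0.0625,0.004,0,0,0,0,0],[-0.0625,0.001,0,0,0,0,0],[-0.0625,0,0,0,0,0,0]]
  ]
}}

```text
t: 23.1
tool_pos: [557.8, 51.5, 23.2]
tool_rot: [-0.703, 0.711, 0.002, -0.002]
contact_force: [-13.9, 3.2, 9.8]
finger_gap: 0.3
```

Wide2 and narrow1 meet the same contact force (about −14 N) at the same depth, so both are equally home. Now the proud tube in wide1.

Emit:
{"method": "apply_moves", "body": {
  "increments": [
    [[0,0.012,0,0,0,0,0],[0,0.03,0,0,0,0,0],[-0.005,0.043,0,0,0,0,0],[-0.025,0.043,0,0,0,0,0],[-0.045,0.043,0,0,0,0,0],[-0.06,0.043,0,0,0,0,0],[-0.0625,0.038,0,0,0,0,0],[-0.0625,0.033,0,0,0,0,0]]
  ]
}}

```text
t: 24.1
tool_pos: [527.8, 113.9, 23.5]
tool_rot: [-0.703, 0.711, -0.0, 0.0]
contact_force: [-0.3, 0.6, 0.4]
finger_gap: -0.2
```

Emit:
{"method": "apply_moves", "body": {
  "increments": [
    [[0,-0.003,0,0,0,0,0],[0,-0.007,0,0,0,0,0],[0,-0.012,0,0,0,0,0],[0,-0.017,0,0,0,0,0],[0,-0.022,0,0,0,0,0],[0,-0.027,0,0,0,0,0],[0,-0.03,0,0,0,0,0],[0,-0.031,0,0,0,0,0]]
  ]
}}

```text
t: 25.1
tool_pos: [558.3, 114.0, 23.4]
tool_rot: [-0.703, 0.711, 0.0, -0.0]
contact_force: [-1.7, 0.6, 0.6]
finger_gap: -0.4
```

Emit:
{"method": "apply_moves", "body": {
  "increments": [
    [[0,-0.0005,0,0,0,0,0],[0,-0.001,0,0,0,0,0],[0,-0.0015,0,0,0,0,0],[0,-0.002,0,0,0,0,0],[0,-0.0025,0,0,0,0,0],[0,-0.003,0,0,0,0,0],[0,-0.003,0,0,0,0,0],[0,-0.003,0,0,0,0,0]]
  ]
}}

```text
t: 26.1
tool_pos: [559.0, 114.1, 23.4]
tool_rot: [-0.703, 0.711, 0.002, -0.002]
contact_force: [-14.1, -0.6, 10.2]
finger_gap: -0.3
```

```bash
python3 - <<'E'
from h import *
s=read_state();print(s["t"],s["tool_pos"].round(1),s["contact_force"].round(1))
im,d=snap("side","side12",(150,260,190,310),6.0)
im,d=snap("top","top12",(95,175,195,320),6.0)
E
```

```text
26.1 [559.  114.1  23.4] [-14.1  -0.6  10.2]
```

View pics/side12.png

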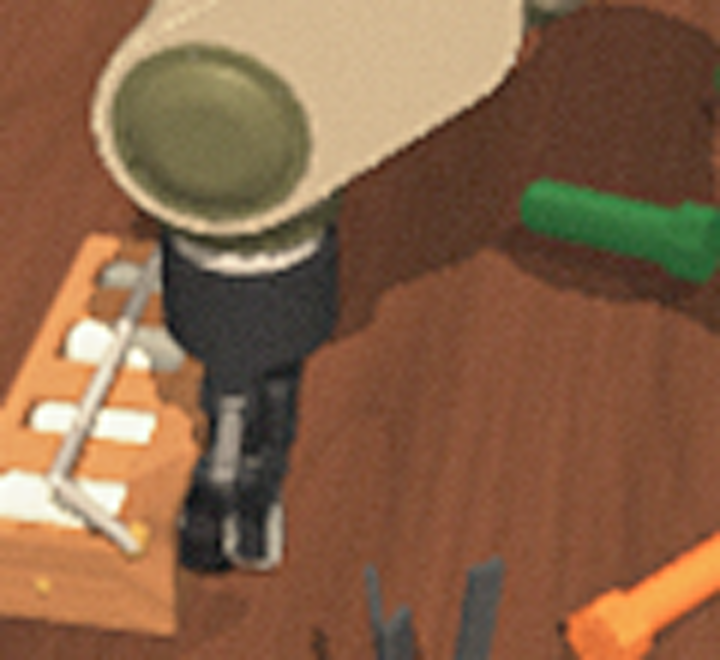

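View pics/top12.png

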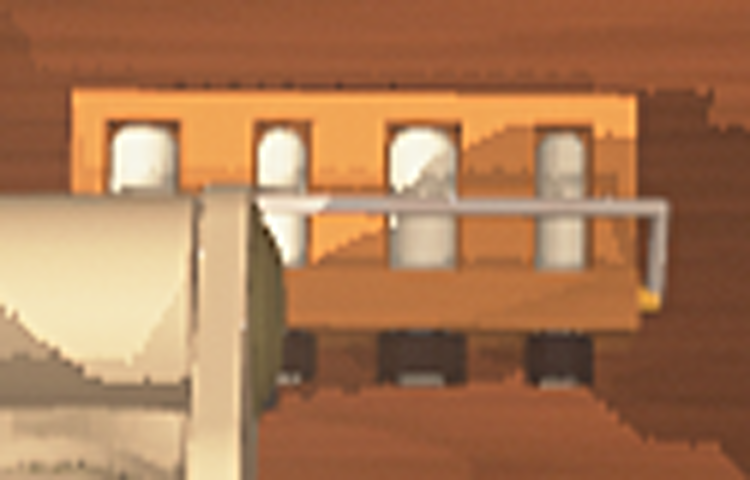

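All four feet now sit equally close to the back stop (top crop row ~127), and the caps are flush. Next is the keeper. I'll retreat, rise, and go over and behind the bar.

Emit:
{"method": "apply_moves", "body": {
  "increments": [
    [[0,0.008,0,0,0,0,0],[0,0.022,0,0,0,0,0],[0,0.034,-0.006,0,0,0,0],[0,0.036,-0.03,0,0,0,0],[0,0.036,-0.07,0,0,0,0],[0,0.036,-0.105,0,0,0,0],[0.005,0.03,-0.122,0,0,0,0],[0.02,0.01,-0.126,0,0,0,0]]
  ]
}}

```text
t: 27.2
tool_pos: [551.3, 94.3, 151.6]
tool_rot: [-0.703, 0.711, -0.001, 0.001]
contact_force: [-1.1, 0.4, 0.1]
finger_gap: 0.0
```

Emit:
{"method": "apply_moves", "body": {
  "increments": [
    [[0.01,-0.015,0,0,0,0,0],[0.025,-0.035,0,0,0,0,0],[0.04,-0.056,0,0,0,0,0],[0.055,-0.076,0,0,0,0,0],[0.065,-0.093,0,0,0,0,0],[0.07,-0.104,0,0,0,0,0],[0.07,-0.108,0,0,0,0,0],[0.07,-0.108,0,0,0,0,0]]
  ]
}}

```text
t: 28.2
tool_pos: [658.0, 23.1, 149.6]
tool_rot: [-0.703, 0.711, -0.0, 0.0]
contact_force: [0.6, 0.5, -0.0]
finger_gap: -0.2
```

```bash
python3 - <<'E'
from h import *
s=read_state();print(s["t"],s["tool_pos"].round(1),s["tool_rot"].round(4),s["contact_force"].round(1),s["joint_positions"].round(2))
im,d=snap("side","side13",(120,260,170,310),5.0);np.save("pics/s13_d.npy",d);np.save("pics/s13_i.npy",im)
W=cloud("side",d)
# bar points near middle: z 70-100, y -20..90
m=(W[...,2]>72)&(W[...,2]<100)&(W[...,0]>610)&(W[...,0]<650)&(W[...,1]>-90)&(W[...,1]<140)
P=W[m];print(len(P),"bar x",np.median(P[:,0]).round(1),"z",np.median(P[:,2]).round(1))
for y in (-60,0,60,100):
    k=abs(P[:,1]-y)<25
    if k.sum()>2: print(y,k.sum(),np.median(P[k],0).round(1))
E
```

```text
28.2 [658.   23.1 149.6] [-7.031e-01  7.111e-01 -1.000e-04  1.000e-04] [ 0.6  0.5 -0. ] [-0.14  0.67  1.16  0.    1.31  1.44]
140 bar x 633.3 z 88.5
-60 25 [631.5 -60.3  88.7]
0 28 [ 6.323e+02 -1.000e-01  8.810e+01]
60 33 [633.4  58.9  88.7]
100 36 [634.4 100.6  88.6]
```

View pics/side13.png

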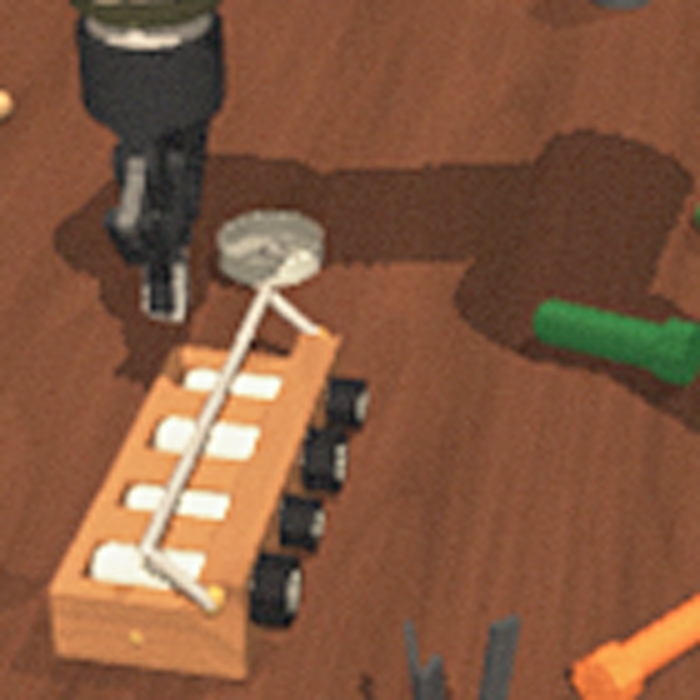

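All four caps sit uniformly against the board. The bar is at about x=633, z=85. I'll descend behind it, then sweep it along its circle.

Emit:
{"method": "apply_moves", "body": {
  "increments": [
    [[0,0,0.015,0,0,0,0],[0,0,0.035,0,0,0,0],[0,0,0.055,0,0,0,0],[0,0,0.068,0,0,0,0],[0,0,0.075,0,0,0,0],[0,0,0.0775,0,0,0,0],[0,0,0.0775,0,0,0,0],[0,0,0.0775,0,0,0,0]]
  ]
}}

```text
t: 29.25
tool_pos: [658.4, 22.8, 72.5]
tool_rot: [-0.703, 0.711, -0.0, 0.0]
contact_force: [0.1, 0.3, 0.3]
finger_gap: 0.3
```

Emit:
{"method": "apply_moves", "body": {
  "increments": [
    [[0,0.004,-0.001,0,0,0,0],[0,0.0075,-0.0043,0,0,0,0],[0,0.0115,-0.0075,0,0,0,0],[0,0.0153,-0.0105,0,0,0,0],[0,0.0185,-0.013,0,0,0,0],[0,0.0217,-0.015,0,0,0,0],[0,0.025,-0.0168,0,0,0,0],[0,0.0288,-0.0183,0,0,0,0]]
  ]
}}

```text
t: 30.25
tool_pos: [629.0, 23.1, 90.3]
tool_rot: [-0.703, 0.711, 0.0, -0.0]
contact_force: [1.3, -0.1, 1.5]
finger_gap: -0.2
```

```bash
python3 - <<'E'
from h import *
s=read_state();print(s["t"],s["tool_pos"].round(1),s["tool_rot"].round(4),s["contact_force"].round(1))
im,d=snap("side","side14",(120,260,170,310),5.0)
W=cloud("side",d)
m=(W[...,2]>72)&(W[...,2]<112)&(W[...,0]>580)&(W[...,0]<650)&(W[...,1]>50)&(W[...,1]<140)
P=W[m];print(len(P),"bar x",np.median(P[:,0]).round(1),"z",np.median(P[:,2]).round(1))
E
```

```text
30.25 [629.   23.1  90.3] [-7.030e-01  7.112e-01  1.000e-04 -1.000e-04] [ 1.3 -0.1  1.5]
61 bar x 611.5 z 102.1
```

View pics/side14.png

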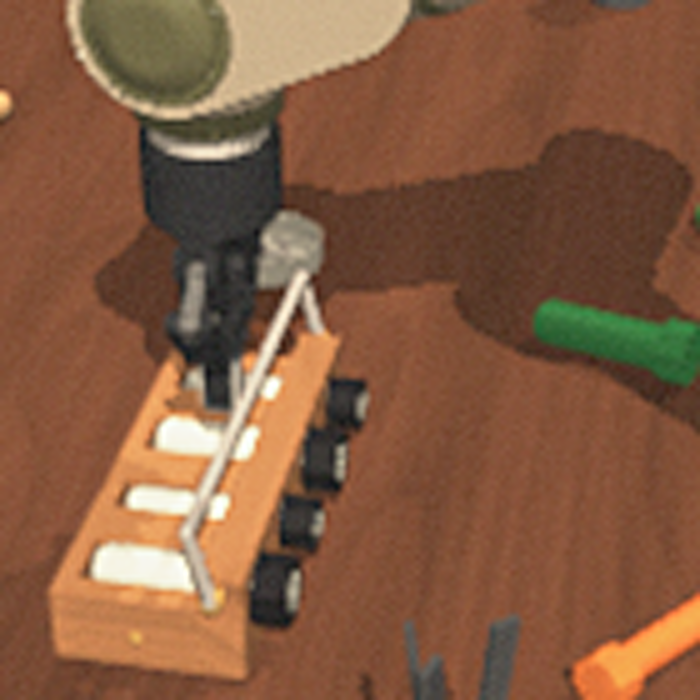

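The keeper is swinging with the finger, now about 75° from rear level, with low force. I'll continue over the top.

Emit:
{"method": "apply_moves", "body": {
  "increments": [
    [[0,0.0074,-0.002,0,0,0,0],[0,0.0128,-0.0026,0,0,0,0],[0,0.0191,-0.0025,0,0,0,0],[0,0.0253,-0.0015,0,0,0,0],[0,0.0306,0,0,0,0,0],[0,0.0363,0.0026,0,0,0,0],[0,0.041,0.0054,0,0,0,0],[0,0.0441,0.0078,0,0,0,0]]
  ]
}}

```text
t: 31.3
tool_pos: [585.1, 23.6, 82.2]
tool_rot: [-0.703, 0.711, -0.0, 0.0]
contact_force: [3.4, 1.2, -3.7]
finger_gap: 0.1
```

```bash
python3 - <<'E'
from h import *
s=read_state();print(s["t"],s["tool_pos"].round(1),s["tool_rot"].round(4),s["contact_force"].round(1))
im,d=snap("side","side15",(120,260,170,310),5.0)
W=cloud("side",d);hsv=cv2.cvtColor(im,cv2.COLOR_RGB2HSV)
m=(W[...,2]>70)&(W[...,2]<112)&(W[...,0]>535)&(W[...,0]<630)&(W[...,1]>55)&(W[...,1]<140)
P=W[m];print(len(P),"bar x",np.median(P[:,0]).round(1),"z",np.median(P[:,2]).round(1))
for y in (70,90,110,130):
    k=abs(P[:,1]-y)<10
    if k.sum()>2: print(y,k.sum(),np.median(P[k],0).round(1))
E
```

```text
31.3 [585.1  23.6  82.2] [-7.030e-01  7.112e-01 -2.000e-04  2.000e-04] [ 3.4  1.2 -3.7]
58 bar x 567.9 z 88.9
70 13 [567.1  67.   89.6]
90 13 [567.   91.4  90.2]
110 16 [568.  110.8  88.7]
130 15 [568.3 131.5  88.7]
```

View pics/side15.png

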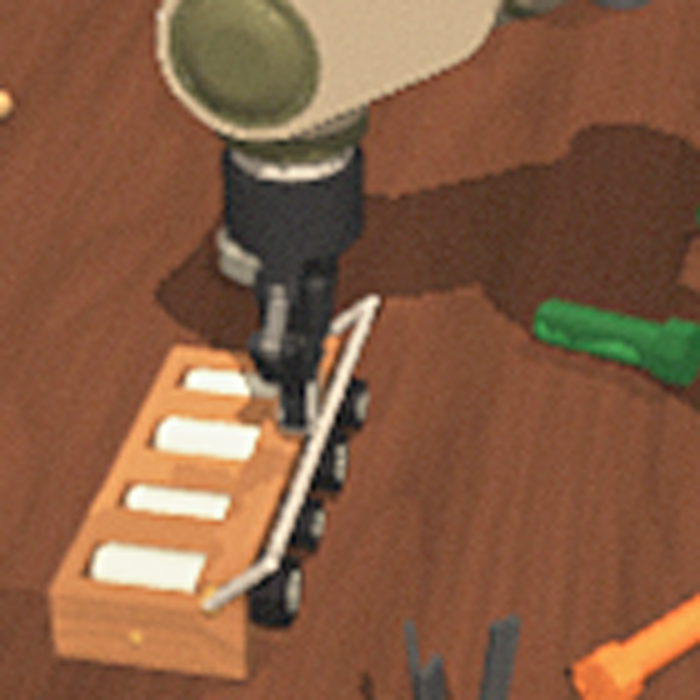

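The bar is now over the front at about 137°. I'll back off, rise, and come down on top of it to follow the rest of its circle.

Emit:
{"method": "apply_moves", "body": {
  "increments": [
    [[0,-0.004,0,0,0,0,0],[0,-0.006,-0.002,0,0,0,0],[0,-0.006,-0.015,0,0,0,0],[0,-0.004,-0.026,0,0,0,0],[0,0.008,-0.028,0,0,0,0],[0,0.018,-0.028,0,0,0,0],[0,0.024,-0.026,0,0,0,0],[0,0.024,-0.022,0,0,0,0]]
  ]
}}

```text
t: 32.35
tool_pos: [561.1, 23.9, 104.4]
tool_rot: [-0.703, 0.711, -0.0, 0.0]
contact_force: [0.8, -0.7, -0.1]
finger_gap: 0.2
```

```bash
python3 - <<'E'
from h import *
s=read_state();print(s["t"],s["tool_pos"].round(1),s["contact_force"].round(1))
im,d=snap("side","side16",(120,260,170,310),5.0)
W=cloud("side",d)
m=(W[...,2]>70)&(W[...,2]<112)&(W[...,0]>535)&(W[...,0]<630)&(W[...,1]>60)&(W[...,1]<140)
P=W[m];print(len(P),"bar x",np.median(P[:,0]).round(1),"z",np.median(P[:,2]).round(1))
E
```

```text
32.35 [561.1  23.9 104.4] [ 0.8 -0.7 -0.1]
53 bar x 567.8 z 88.9
```

View pics/side16.png

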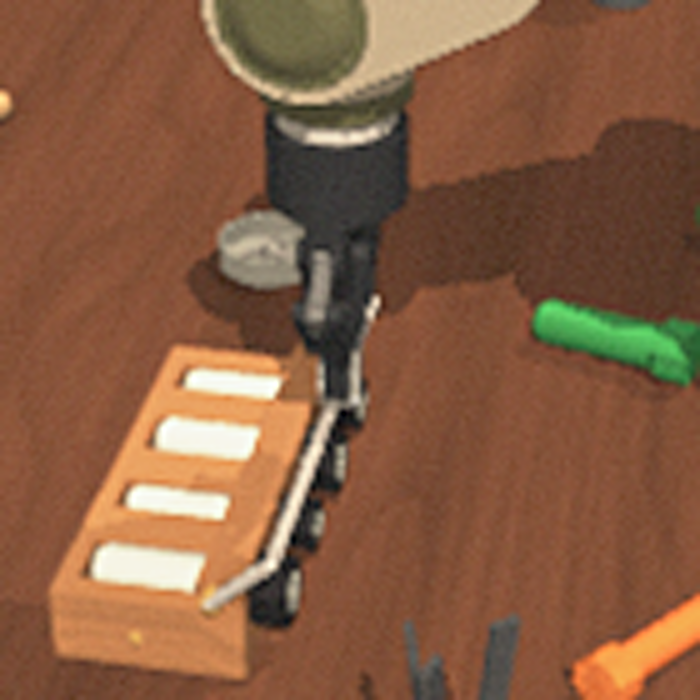

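Emit:
{"method": "apply_moves", "body": {
  "increments": [
    [[0,-0.003,0.0084,0,0,0,0],[0,-0.002,0.015,0,0,0,0],[0,0.0015,0.0195,0,0,0,0],[0,0.0043,0.023,0,0,0,0],[0,0.0065,0.027,0,0,0,0],[0,0.0082,0.0315,0,0,0,0],[0,0.0095,0.036,0,0,0,0],[0,0.0103,0.0405,0,0,0,0]]
  ]
}}

```text
t: 33.4
tool_pos: [550.8, 24.0, 63.6]
tool_rot: [-0.703, 0.711, 0.0, -0.0]
contact_force: [-0.9, -0.9, 0.5]
finger_gap: 0.1
```

```bash
python3 - <<'E'
from h import *
s=read_state();print(s["t"],s["tool_pos"].round(1),s["contact_force"].round(1))
im,d=snap("side","side17",(120,260,170,310),5.0)
W=cloud("side",d)
m=(W[...,2]>48)&(W[...,2]<112)&(W[...,0]>535)&(W[...,0]<563)&(W[...,1]>55)&(W[...,1]<140)
P=W[m];print(len(P),"bar x",np.median(P[:,0]).round(1),"z",np.median(P[:,2]).round(1))
E
```

```text
33.4 [550.8  24.   63.6] [-0.9 -0.9  0.5]
58 bar x 555.9 z 61.8
```

View pics/side17.png

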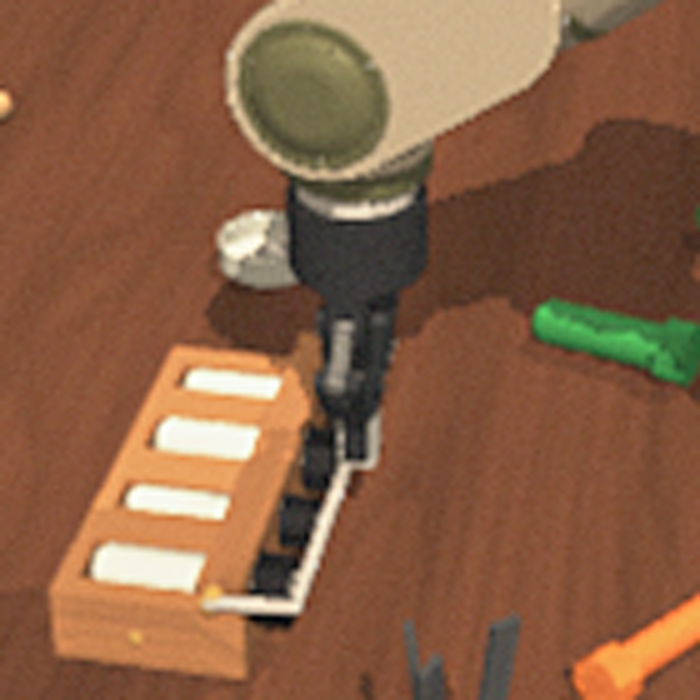

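The bar has reached about level in front. I'll follow the final part of the arc down to the stop.

Emit:
{"method": "apply_moves", "body": {
  "increments": [
    [[0,0.0003,0.0036,0,0,0,0],[0,0.0001,0.0075,0,0,0,0],[0,-0.0004,0.0114,0,0,0,0],[0,-0.001,0.0145,0,0,0,0],[0,-0.0019,0.0175,0,0,0,0],[0,-0.0027,0.0197,0,0,0,0],[0,-0.0034,0.0215,0,0,0,0],[0,-0.0034,0.0225,0,0,0,0]]
  ]
}}

```text
t: 34.45
tool_pos: [554.6, 24.0, 41.7]
tool_rot: [-0.703, 0.711, -0.0, 0.0]
contact_force: [-2.5, -0.6, 7.0]
finger_gap: 0.1
```

```bash
python3 - <<'E'
from h import *
s=read_state();print(s["t"],s["tool_pos"].round(1),s["contact_force"].round(1))
im,d=snap("side","side18",(150,260,190,310),6.0)
W=cloud("side",d)
m=(W[...,2]>25)&(W[...,2]<70)&(W[...,0]>545)&(W[...,0]<566)&(W[...,1]>55)&(W[...,1]<150)&(im.min(2)>110)
P=W[m];print(len(P),"bar x",np.median(P[:,0]).round(1),"z",np.median(P[:,2]).round(1))
E
```

```text
34.45 [554.6  24.   41.7] [-2.5 -0.6  7. ]
57 bar x 560.3 z 40.2
```

View pics/side18.png

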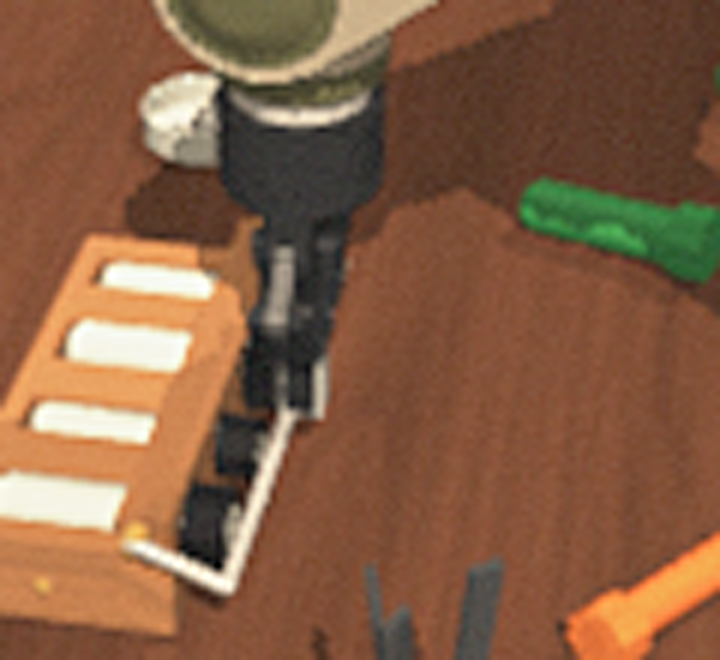

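Emit:
{"method": "apply_moves", "body": {
  "increments": [
    [[0,0,0.0005,0,0,0,0],[0,-0.0003,0.001,0,0,0,0],[0,-0.0003,0.0015,0,0,0,0],[0,-0.0003,0.002,0,0,0,0],[0,-0.0003,0.002,0,0,0,0],[0,-0.0003,0.002,0,0,0,0],[0,-0.0003,0.002,0,0,0,0],[0,-0.0003,0.002,0,0,0,0]]
  ]
}}

```text
t: 35.5
tool_pos: [554.8, 24.0, 41.4]
tool_rot: [-0.703, 0.711, -0.0, 0.0]
contact_force: [-8.3, -0.4, 20.5]
finger_gap: 0.0
```

The stop is firm: 20 N moved it only 0.3 mm. I'll lift off and retreat.

Emit:
{"method": "apply_moves", "body": {
  "increments": [
    [[0,0,-0.001,0,0,0,0],[0,0,-0.005,0,0,0,0],[0,0.002,-0.015,0,0,0,0],[0,0.01,-0.04,0,0,0,0],[0,0.03,-0.07,0,0,0,0],[0.02,0.06,-0.1,0,0,0,0],[0.06,0.1,-0.13,0,0,0,0],[0.1,0.14,-0.15,0,0,0,0]]
  ]
}}

```text
t: 36.5
tool_pos: [412.5, -75.2, 191.0]
tool_rot: [-0.703, 0.711, -0.001, 0.0]
contact_force: [0.5, -0.9, 0.7]
finger_gap: 0.4
```

Emit:
{"method": "apply_moves", "body": {
  "increments": [
    [[0.03,0.01,-0.01,0,0,0,0],[0.07,0.03,-0.02,0,0,0,0],[0.11,0.05,-0.03,0,0,0,0],[0.15,0.07,-0.04,0,0,0,0],[0.18,0.08,-0.05,0,0,0,0],[0.2,0.09,-0.05,0,0,0,0],[0.21,0.09,-0.05,0,0,0,0],[0.21,0.09,-0.05,0,0,0,0]]
  ]
}}

```text
t: 37.5
tool_pos: [321.3, -283.3, 239.5]
tool_rot: [-0.703, 0.711, 0.0, 0.0]
contact_force: [-0.3, -0.6, 0.7]
finger_gap: -0.0
```

```bash
python3 - <<'E'
from h import *
s=read_state();print(s["t"],s["tool_pos"].round(1),s["contact_force"].round(1))
im,d=snap("side","side19",(150,260,190,310),6.0)
W=cloud("side",d)
m=(W[...,2]>25)&(W[...,2]<70)&(W[...,0]>545)&(W[...,0]<567)&(W[...,1]>-110)&(W[...,1]<150)&(im.min(2)>120)
P=W[m];print(len(P),"bar x",np.median(P[:,0]).round(1),"z",np.median(P[:,2]).round(1))
im,d=snap("top","top19",(95,175,195,320),6.0);np.save("pics/t19_d.npy",d);np.save("pics/t19_i.npy",im)
W=cloud("top",d)
for nm,y in (("wide1",114),("narrow1",52),("wide2",-10.5),("narrow2",-72)):
    m=(abs(W[...,1]-y)<8)&(W[...,0]>530)&(W[...,0]<584)&(W[...,2]>44)&(W[...,2]<62)
    P=W[m];g=im[m].mean(1);m2=(abs(W[...,1]-y)<6)&(W[...,0]>620)&(W[...,0]<690)&(W[...,2]>42)&(im.min(2)>120)
    print(nm,"cap top x range",P[:,0].min().round(1) if len(P) else None,P[:,0].max().round(1) if len(P) else None,"foot x max",W[m2][:,0].max().round(1) if m2.sum() else None)
E
```

```text
37.5 [ 321.3 -283.3  239.5] [-0.3 -0.6  0.7]
144 bar x 559.8 z 40.6
wide1 cap top x range 556.7 583.9 foot x max 674.2
narrow1 cap top x range 556.1 582.6 foot x max 674.5
wide2 cap top x range 558.5 583.4 foot x max 673.4
narrow2 cap top x range 555.2 583.8 foot x max 670.8
```

View pics/side19.png

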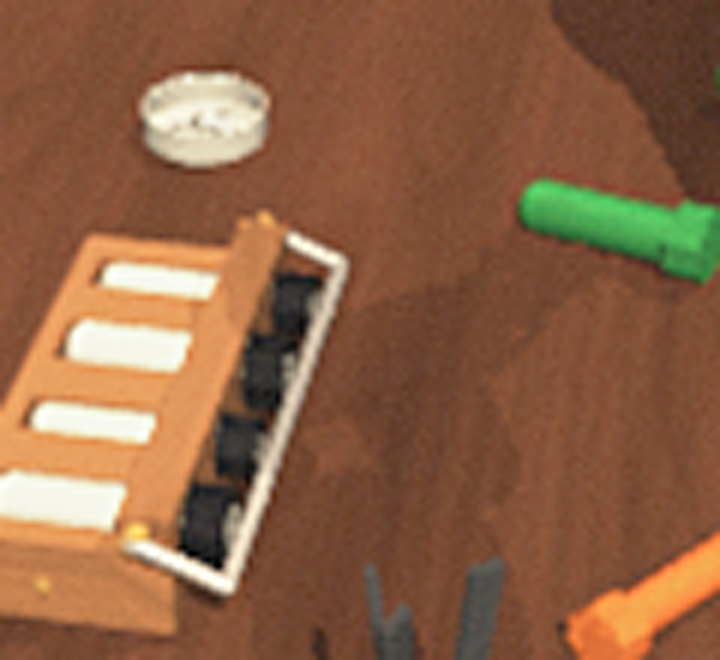

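View pics/top19.png

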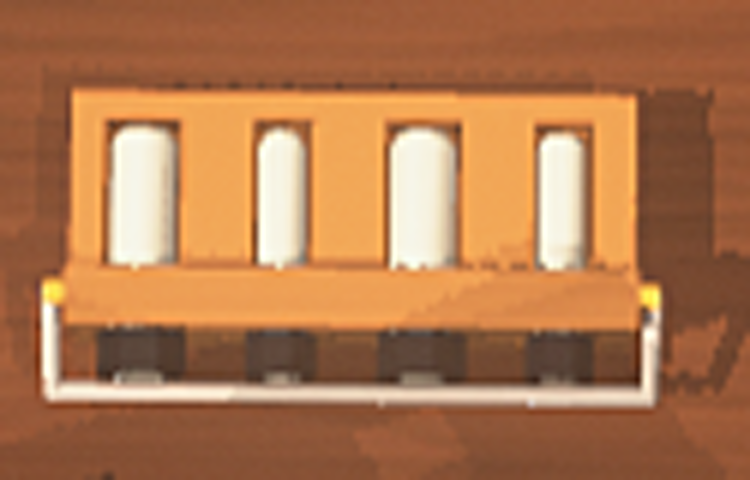

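Everything looks in place: the caps line up against the board, the bar is low in front of them, and all feet are equally deep. One last check that the bystanders haven't moved, then I'll hand in.

```bash
python3 - <<'E'
from h import *
a=np.load("pics/top1_i.npy").astype(int)
im,d=read_camera("top")
for nm,(r0,r1,c0,c1) in dict(block=(108,142,136,172),pot=(180,218,128,168),tin=(102,138,350,390),orange=(212,250,200,250),green1=(188,236,322,356)).items():
    A=a[r0:r1,c0:c1].astype(np.float32).mean(2);B=im[r0:r1,c0:c1].astype(np.float32).mean(2)
    sh,resp=cv2.phaseCorrelate(A,B);print(nm,"shift px",np.round(sh,2),round(resp,2))
s=read_state();print(s["t"],np.abs(s["qvel"]).max().round(4),s["contact_force"].round(1))
hand_in()
E
```

```text
block shift px [-0.02  0.07] 0.99
pot shift px [-0.12 -0.06] 0.96
tin shift px [-0.01 -0.03] 0.99
orange shift px [0.24 0.  ] 0.98
green1 shift px [ 0.18 -0.12] 0.66
37.65 0.0012 [ 0.6 -0.3 -0.3]
the job is handed in; nothing more can be done
```

The job is done and handed in at t = 37.65 s, well inside the 72 s limit.

**What I did:** I moved the slim stray from wide2 to narrow1 and put the bench's white wide tube into wide2, caps towards you. Then I pushed the proud tube in wide1 home. Last, I swung the wire keeper over and down in front of the caps.

**Last checks:**
- **Tubes:** wide1, narrow1 and wide2 each met about 14 N at the same depth when pushed. All four feet measure within about 4 mm of the same depth (roughly 2 mm of that is the rack's slight turn), and all four caps look flush in both cameras.
- **Keeper:** it sits at its stop. Pressing with 20 N moved it only 0.3 mm, and the bar measured x≈560, z≈40, which fits the closed position.
- **Bystanders:** the block, pot and tin show no measurable shift. The orange tube and the green one I checked moved under 0.3 px, though the green match was weak because of changed shadows. I did not check the second green tube.
- **Robot:** clear of everything and at rest.

**Disagreements:**
- The gripper read 36.5 mm on the wide cap, not the nominal 38 mm. I never found out why, but it held firmly.
- The finger met the cap ends about 2 mm deeper than the cameras and the 22 mm pad width predict, which is about the stated calibration error.

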